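# Weigh a batch of microscope spares on the pan balance and log it

### The job

Set every spare part on the bench (gear blank, flange, housing; some may be missing today) upright on the rectangular parts pan of the balance, then stand brass weights in the round pan until the beam levels, with its pointer resting in the pale band. With the beam level and your hand off the pans, take the stylus, press the logger's recessed button fully down with its tip, and put the stylus back upright in its stand. Leave unused weights on the bench, and leave the other things where they are.

Things in the scene. Friction and masses are not known exactly. Their poses are not given: they have to be found in the camera images.
- parts_pan_floor (a point): centre of the top face of the rectangular aluminium parts pan (210 mm along its x, 140 mm along its y, rim 8 mm high and 3 mm thick). The pan stays horizontal and moves only up and down, 20 mm each way from its level height of 80 mm above the table. x is the pan's long way, y runs along the beam away from the weights pan, z up. Where a load stands on the pan does not matter to the balance
- weights_pan_floor (a point): centre of the inner floor of the round steel weights pan (inner diameter 150 mm, rim 8 mm high), 240 mm from the parts pan at the other end of the beam, same axes; it stays horizontal and goes up as the parts pan goes down, 20 mm each way from 80 mm above the table. Between the pans a 40 mm wide column with a 90 mm wide scale plate and upright pointer stands 230 mm high
- beam (a joint): tilt of the balance beam, rad: 0 level, positive when the parts pan is low (weights too light), negative when the weights pan is low; damped and springy: every 100 g of difference tilts it 0.033 rad, the stops are at about +-0.167 rad (500 g). It settles in about 1 s. The pale band behind the pointer ends at +-0.047 rad (140 g), so the load is matched to within 140 g
- gear_blank_mid (a point): turned steel gear blank lying flat, hub up: disc 54 mm diameter and 18 mm thick with a hub 26 mm diameter and 27 mm tall on top (45 mm tall in all); mass unknown, about 400 g. Site on its axis 22.5 mm above its underside, z up; may be absent
- flange_mid (a point): steel flange, neck up: square plate 54 x 54 x 8 mm with a round neck 30 mm diameter and 34 mm tall on top (42 mm in all); mass unknown, about 260 g. Site on its axis 21 mm above its underside, z up, x and y along the plate's sides; may be absent
- housing_mid (a point): solid-looking aluminium housing block 54 mm (its x) by 44 mm (its y) by 58 mm tall; mass unknown, about 450 g. Site at its centre, 29 mm above its underside, z up; may be absent
- weight_400a_mid (a point): plain brass knobbed balance weight standing upright: cylinder 42 mm diameter and 37 mm tall with a plain round knob 16 mm diameter and 32 mm tall on top (69 mm tall in all), mass 400 g (exact). Site at its axis half-way up, 34.5 mm above its underside; z up along the axis
- weight_400b_mid (a point): plain brass knobbed balance weight standing upright: cylinder 42 mm diameter and 37 mm tall with a plain round knob 16 mm diameter and 32 mm tall on top (69 mm tall in all), mass 400 g (exact). Site at its axis half-way up, 34.5 mm above its underside; z up along the axis
- weight_200a_mid (a point): plain brass knobbed balance weight standing upright: cylinder 34 mm diameter and 28 mm tall with a plain round knob 16 mm diameter and 32 mm tall on top (60 mm tall in all), mass 200 g (exact). Site at its axis half-way up, 30 mm above its underside; z up along the axis
- weight_200b_mid (a point): plain brass knobbed balance weight standing upright: cylinder 34 mm diameter and 28 mm tall with a plain round knob 16 mm diameter and 32 mm tall on top (60 mm tall in all), mass 200 g (exact). Site at its axis half-way up, 30 mm above its underside; z up along the axis
- log_button_top (a point): centre of the top face of the logger's white round spring button, 15 mm diameter, at the bottom of a 19 x 19 mm square well, 9 mm below the top of the logger box (80 x 90 x 36 mm, with a dark display); button top 27 mm above the table; the well's sides run along x and y; z up
- log_button (a joint): travel of the logger button, m: 0 released, 0.005 fully down (about 5 N); springs back
- stylus_grip (a point): stylus standing upright in its stand: aluminium handle 18 mm diameter and 70 mm long on top, a black collar 32 mm diameter and 6 mm thick below it, and a steel shank 8 mm diameter and 70 mm long below the collar, with a flat tip; 146 mm long in all. Site at the middle of the handle, on the axis, 111 mm above the tip and 35 mm above the collar's top face; z up along the axis
- stand_hole (a point): centre of the 17 mm square hole in the top plate (66 x 56 x 8 mm) of the stylus stand, at its top face, 80 mm above the table. The shank hangs through the hole and the collar rests on the plate, so that the middle of the handle is 41 mm above this point
- solder_spool_mid (a point): bystander: grey spool 56 mm diameter, 45 mm tall, point at its centre
- flux_jar_mid (a point): bystander: amber jar with black cap 44 mm diameter, 50 mm tall, point at its centre
- screwdriver_grip (a point): bystander: screwdriver 170 mm long lying on the table; point at its handle
- mug_mid (a point): bystander: white mug 76 mm diameter, 90 mm tall, point at its centre
- alcohol_bottle_mid (a point): bystander: white bottle 60 mm diameter, 150 mm tall, point at its centre
- brush_grip (a point): bystander: small brush 160 mm long lying on the table; point at its handle
Things that resemble listed ones, but are neither listed nor needed, are in the scene too. Leave any blue or brown look-alike of the part that bears stand_hole alone. What is meant by the part that bears stylus_grip is not green, and is the smaller of those in its own colour.

How it is judged:
By the outcome, as a careful person would: the job done as asked, in the order asked, and still so for the second after the job is handed in, with the robot touching nothing.
Of gear_blank, flange, housing only 2 to 3 are there at a start; the rules pass over those that are not, and their reading is None.
At some moment in a run one of gear_blank, flange, housing, weight_400a, weight_400b, weight_200a, weight_200b may be knocked a few centimetres aside while the robot is not near it.
It also fails if it takes over 210 s, if anything falls off the work surface, if the arm or the gripper's body presses on something with over 40 N, if the wrist force passes 120 N, or if a joint passes its speed limit or range.

### The arm

A 6-joint arm with a two-finger parallel gripper is mounted at the origin on the work surface. World frame = base frame: x ahead of the robot, y to its left, z up, the work surface at z = 0. Lengths are in mm, angles in rad, forces in N, time in s.
With the tool pointing down it reaches from about 300 to 775 mm from the base axis. Payload 14.6 kg.
Tool frame: the origin (TCP) lies midway between the tips of the shut fingers; the grasp point (between the pads) lies 19 mm behind it; z points along the fingers, x is the direction in which the jaws open and shut, and the axes are right-handed (so a half turn about z gives the same grasp; the last joint's range is limited). The gripper opens to 94 mm and grips with 3 to 60 N. Pads are 16 mm wide; open, the fingers measure 119 mm over their backs; the gripper's body (75 mm by 177 mm) begins 78 mm behind the grasp point.
Start: joints at [1.212, 0.3, 1.521, -0, 1.321, -0.067], TCP at [158.22, 526.741, 205.446] pointing down, gripper open.
Joint ranges: [-3.03, 3.03], [-0.79, 2.21], [0.23, 2.52], [-1.04, 4.18], [0, 3.07], [-2.55, 2.55]. Speed limits (rad/s): [2.22, 2.22, 2.57, 3.14, 3.14, 3.14].

### API

Orientations are given as a unit quaternion [x, y, z, w].
In Python, from bench import robot, imaging gives the robot as it stands.
- The arm moves only by the tool move_arm, never from a script. Its argument "plan" is a list of rows, each an object with "xyz": the shift along the tool's x, y, z in cm, a list of three; "spin": the turn about the tool's z in rad. A call has 1 to 20 rows; each row shifts and turns the commanded pose from where the row before left it, along the tool's axes as they then stand; what a row does not reach is not made up. A row lasts 1/12 s, in which the tool goes at most 41.7 mm and 7.16 degrees, less where a joint would pass 70% of its speed; a pose out of reach is approached as far as the arm can. A call with a gripper value outside its range is refused whole. "claw" is the opening, from 0 (shut) to 1 (fully open), set as the call begins (left out, the last holds). The fingers move at their own pace and stop on an object; the grip force is fixed at half the most. Time passes only in rows, so rows that do not move let the fingers close. It gives the time, the measured TCP pose, the force and the opening at its end, in the units of the state.
- robot.read_state(): the state, without advancing time (a new reading comes with each control period).
- imaging.camera(name): name is "side" or "top" or "wrist"; returns the picture (480x640x3 uint8, red, green, blue); there is no depth.
- imaging.calibration(name): a dict with "intrinsics" (3x3 intrinsics, pixels), "cam_to_world" (4x4, takes a point from camera to world coordinates); the wrist camera has in their place "mount" (4x4, takes a point from camera to tool coordinates, whose origin is the TCP and whose axes are the tool frame's). Camera axes: x right, y up, looking along -z (the intrinsics and any distortion apply to the point x, -y, -z); pixel columns grow to the right and rows downward; lengths in mm; the calibration is good to about 2 mm. The wrist camera is an equidistant fisheye: a pixel r from the principal point sees the ray r / f radians off the axis. A picture is of the moment at which its call begins: read the wrist's pose just before it. calibration takes no time and is no camera call.
- robot.sign_off(): hands the job in, once; it reports no verdict.
The state is a dict: "t": time; "q": joint angles; "joint_velocities": joint speeds; "effort": joint torques, N m; "ee_pos": TCP position; "tcp_rot": TCP orientation; "wrist_force": force on the tool from outside, world axes, zero at the start; "ft_torque": the same for the moment, N m; "finger_gap": finger opening in mm.
Only numpy, scipy, OpenCV 4.12 (cv2) and the standard library are available. Lean on these libraries where they do the work, as an engineer would, in place of code of your own. Each camera call takes 0.05 s, during which the arm holds its last target.

## Working session

There is one attempt and no reset: what is moved stays moved. The work goes in short steps, Python scripts to look and compute and a tool call to move; the robot and the scene stay as the last step left them, time stands still between calls to the robot, and variables do not carry over. Pictures are saved under pics/ and viewed, and the job is handed in when it is done.

Besides the shell and the picture viewer there is one more tool, called by a JSON object that holds its "method" and its "body", one argument or row to a line. move_arm: Moves the arm, as the interface text tells. Its arguments: {"type":"object","properties":{"plan":{"type":"array"},"claw":{"type":"number"}},"required":["plan"]}

```bash
ls; mkdir -p pics; python3 - <<'E'
from bench import robot, imaging
import cv2,numpy as np
np.set_printoptions(suppress=True,precision=3)
print(robot.read_state())
for n in ["side","top","wrist"]:
    print(n,imaging.calibration(n))
    cv2.imwrite(f"pics/{n}0.png",imaging.camera(n)[:,:,::-1])
E
```

```text
pics
{'t': 0.0, 'q': array([ 1.212,  0.3  ,  1.522,  0.   ,  1.321, -0.067]), 'joint_velocities': array([-0.002, -0.001,  0.   , -0.001,  0.   ,  0.001]), 'effort': array([  0.001, -53.18 , -35.274,   0.071,   0.024,  -0.   ]), 'ee_pos': array([158.119, 526.488, 204.874]), 'tcp_rot': array([ 0.802,  0.597, -0.001,  0.   ]), 'wrist_force': array([ 0.267, -0.5  ,  0.398]), 'ft_torque': array([ 0.021, -0.014, -0.007]), 'finger_gap': 94.04317902423152}
side {'intrinsics': array([[621.37 ,   0.   , 332.047],
       [  0.   , 621.37 , 238.774],
       [  0.   ,   0.   ,   1.   ]]), 'cam_to_world': array([[    0.915,     0.237,    -0.326,   -55.957],
       [   -0.403,     0.52 ,    -0.753, -1148.626],
       [   -0.009,     0.821,     0.571,   945.972],
       [    0.   ,     0.   ,     0.   ,     1.   ]])}
top {'intrinsics': array([[558.442,   0.   , 327.957],
       [  0.   , 558.442, 235.472],
       [  0.   ,   0.   ,   1.   ]]), 'cam_to_world': array([[  -0.014,    0.993,   -0.115,  244.965],
       [  -1.   ,   -0.013,    0.008,   -9.66 ],
       [   0.007,    0.115,    0.993, 1731.617],
       [   0.   ,    0.   ,    0.   ,    1.   ]])}
wrist {'intrinsics': array([[371.648,   0.   , 315.44 ],
       [  0.   , 371.648, 240.274],
       [  0.   ,   0.   ,   1.   ]]), 'mount': array([[   1.   ,    0.   ,   -0.001,    0.029],
       [  -0.   ,   -0.958,   -0.288,  -84.694],
       [  -0.001,    0.288,   -0.958, -179.118],
       [   0.   ,    0.   ,    0.   ,    1.   ]])}
```

View pics/top0.png

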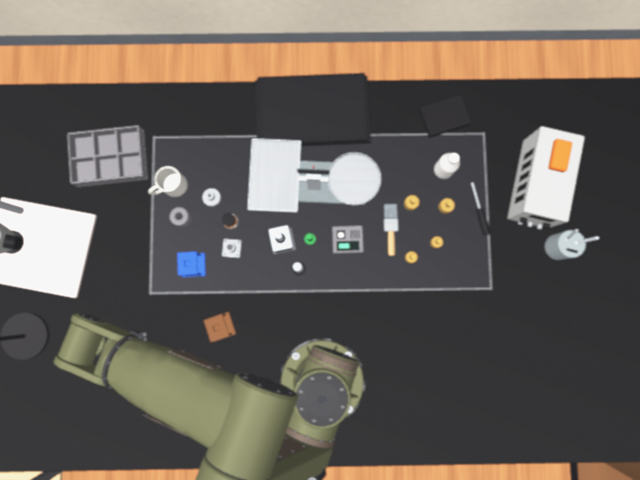

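View pics/side0.png

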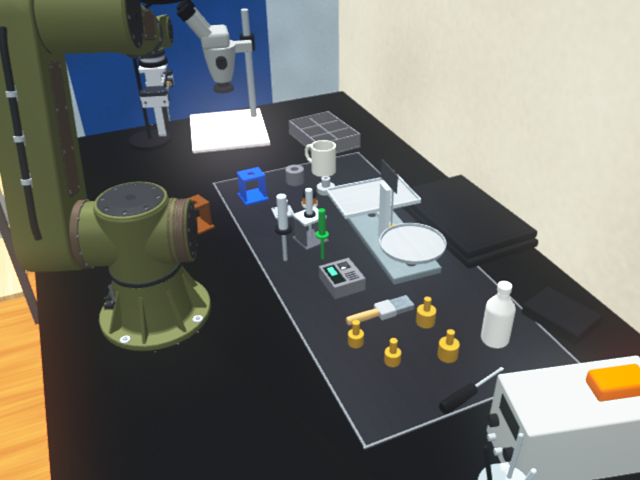

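View pics/wrist0.png

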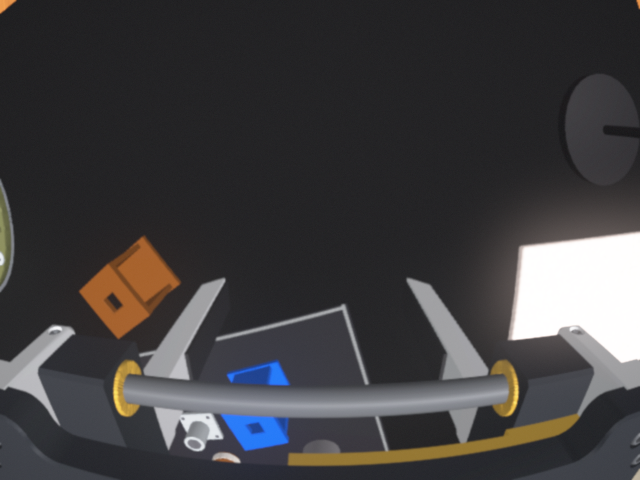

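```bash
python3 - <<'E'
import cv2
t=cv2.imread("pics/top0.png"); cv2.imwrite("pics/t1.png",cv2.resize(t[130:300,150:350],None,fx=4,fy=3.5*4/3.5,interpolation=2)[:600])
cv2.imwrite("pics/t2.png",cv2.resize(t[130:300,320:500],None,fx=3.5,fy=3.5,interpolation=2))
s=cv2.imread("pics/side0.png"); cv2.imwrite("pics/s1.png",cv2.resize(s[130:330,220:480],None,fx=3,fy=3,interpolation=2))
E
```

```text
(no output)
```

View pics/t1.png

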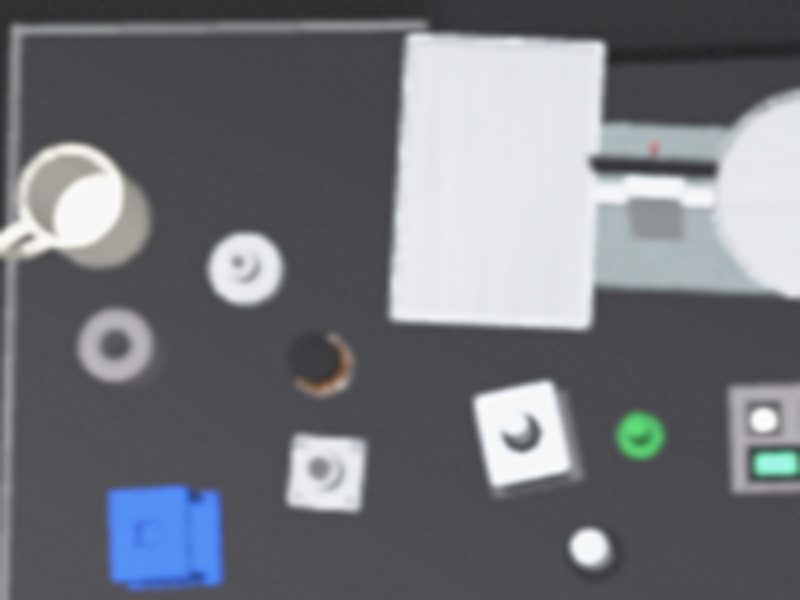

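View pics/t2.png

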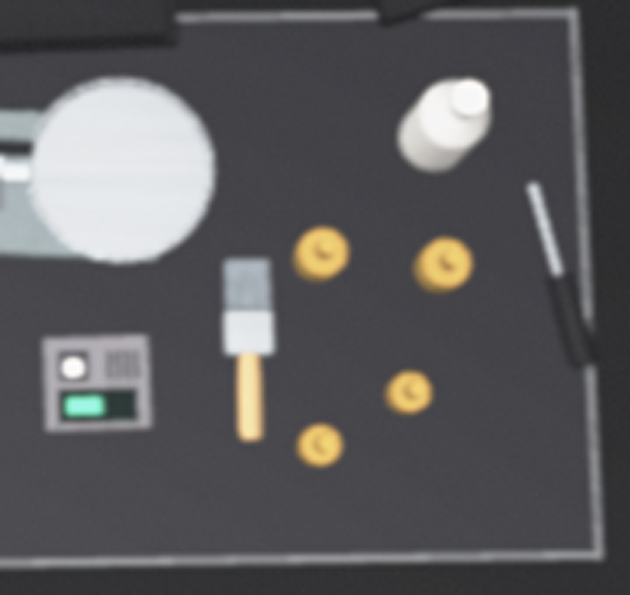

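View pics/s1.png

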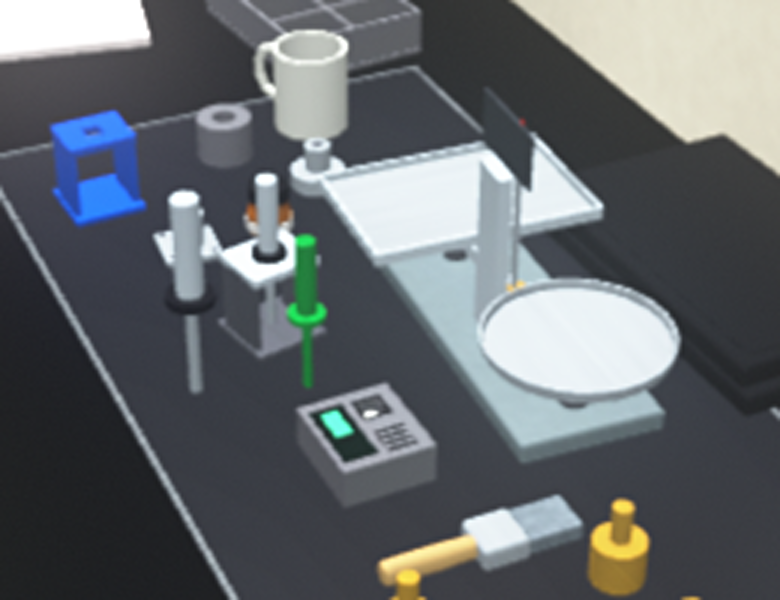

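```bash
cat > h.py <<'E'
import numpy as np,cv2
from scipy.spatial.transform import Rotation as R
np.set_printoptions(suppress=True,precision=1)
from bench import robot, imaging
def ray(name,px,st=None):
    c=imaging.calibration(name);K=np.array(c["intrinsics"]);u,v=px
    x=(u-K[0,2])/K[0,0];y=(v-K[1,2])/K[1,1]
    if name=="wrist":
        r=np.hypot(x,y);s=np.sin(r)/r if r>1e-9 else 1
        d=np.array([x*s,-y*s,-np.cos(r)]);M=np.eye(4);M[:3,:3]=R.from_quat(st["tcp_rot"]).as_matrix();M[:3,3]=st["ee_pos"];M=M@np.array(c["mount"])
    else:
        d=np.array([x,-y,-1]);M=np.array(c["cam_to_world"])
    d=M[:3,:3]@d
    return M[:3,3],d/np.linalg.norm(d)
def plane(name,px,z,st=None):
    o,d=ray(name,px,st);return o+d*(z-o[2])/d[2]
def proj(name,P,st=None):
    c=imaging.calibration(name);K=np.array(c["intrinsics"])
    if name=="wrist":
        M=np.eye(4);M[:3,:3]=R.from_quat(st["tcp_rot"]).as_matrix();M[:3,3]=st["ee_pos"];M=M@np.array(c["mount"])
    else: M=np.array(c["cam_to_world"])
    p=np.linalg.inv(M)@np.append(P,1);x,y,z=p[0],-p[1],-p[2]
    if name=="wrist":
        rr=np.hypot(x,y);t=np.arctan2(rr,z);k=t/max(rr,1e-9);return np.array([K[0,2]+K[0,0]*x*k,K[1,2]+K[1,1]*y*k])
    return np.array([K[0,2]+K[0,0]*x/z,K[1,2]+K[1,1]*y/z])
def tri(a,pa,b,pb,sa=None):
    o1,d1=ray(a,pa,sa);o2,d2=ray(b,pb)
    t=np.linalg.lstsq(np.stack([d1,-d2],1),o2-o1,rcond=None)[0]
    A,B=o1+d1*t[0],o2+d2*t[1];return (A+B)/2,np.linalg.norm(A-B)
def shot(name,fn=None):
    st=robot.read_state();im=imaging.camera(name)
    if fn: cv2.imwrite("pics/"+fn,im[:,:,::-1])
    return im,st
def blobs(mask,lo=20,hi=1e9):
    n,l,s,c=cv2.connectedComponentsWithStats(mask.astype(np.uint8))
    return [(c[i],s[i]) for i in range(1,n) if lo<s[i,4]<hi]
E
python3 - <<'E'
from h import *
t=cv2.imread("pics/top0.png");s=cv2.imread("pics/side0.png")
for n,im in(("top",t),("side",s)):
    h=cv2.cvtColor(im,cv2.COLOR_BGR2HSV)
    m=(h[...,0]>14)&(h[...,0]<30)&(h[...,1]>140)&(h[...,2]>90)
    for c,st in blobs(m,60):
        print(n,c,st,plane(n,c,20))
for nm,p,z in [("gearhub",(211.5,197),45),("gear",(211.3,197.3),18),("flange",(231.6,248),8),("stand",(281,239),80),("bigstylus",(297.3,267),190),("green",(310,238.7),120),("jar",(230,220.5),50),("button",(340.7,234.8),27),("panC",(274,175.3),80),("wpan",(355,178.3),80),("bottle cap",(454.5,158),150),("bottlebase",(443,171),5),("column",(314,184),100),("mug",(169,180),90)]:
    print(nm,plane("top",p,z))
print("knob tops side")
E
```

```text
top [560.9 154.3] [552 140  19  30 423] [ 690.6 -760.6   20. ]
side [ 32.  280.5] [ 28 271   8  26 111] [-252.4  209.9   20. ]
side [ 21.1 396.1] [   0  297   50  183 7638] [-285.5 -164.6   20. ]
side [425.8 313.6] [417 297  19  31 446] [ 544.6 -280.1   20. ]
side [355.4 335. ] [348 320  16  28 326] [ 372.9 -277.1   20. ]
side [448.3 347. ] [438 329  22  34 524] [ 533.7 -389.    20. ]
side [392.4 353.4] [384 338  17  29 348] [ 418.9 -357.5   20. ]
side [616.5 377. ] [ 589  364   51   27 1049] [ 789.8 -594.9   20. ]
gearhub [563.3 331.1  45. ]
gear [567.5 337.2  18. ]
flange [409.3 274.9   8. ]
stand [427.3 116.4  80. ]
bigstylus [336.8  63.4 190. ]
green [422.7  29.2 120. ]
jar [489.2 273.3  50. ]
button [443.7 -63.   27. ]
panC [620.7 136.7  80. ]
wpan [ 608.4 -107.3   80. ]
bottle cap [ 649.4 -393.2  150. ]
bottlebase [ 644.9 -390.3    5. ]
column [588.3  16.1 100. ]
mug [608.  449.3  90. ]
knob tops side
```

{"method": "move_arm", "body": {
  "plan": [
    {"xyz": [0, 0, 0], "spin": 0.116},
    {"xyz": [0, 0, 0], "spin": 0.116},
    {"xyz": [0, 0, 0], "spin": 0.116},
    {"xyz": [0, 0, 0], "spin": 0.116},
    {"xyz": [0, 0, 0], "spin": 0.116},
    {"xyz": [0, 0, 0], "spin": 0.116},
    {"xyz": [0, 0, 0], "spin": 0.116},
    {"xyz": [0, 0, 0], "spin": 0.116},
    {"xyz": [0, 0, 0], "spin": 0.116},
    {"xyz": [0, 0, 0], "spin": 0.116},
    {"xyz": [0, 0, 0], "spin": 0.121}
  ],
  "claw": 0.7
}}

```text
t: 1.07
ee_pos: [158.2, 526.6, 205.2]
tcp_rot: [1.0, -0.004, -0.0, 0.0]
wrist_force: [0.7, -0.2, -0.2]
finger_gap: 65.6
```

{"method": "move_arm", "body": {
  "plan": [
    {"xyz": [3.0, 1.4, 0], "spin": 0},
    {"xyz": [3.0, 1.4, 0], "spin": 0},
    {"xyz": [3.0, 1.4, 0], "spin": 0},
    {"xyz": [3.0, 1.4, 0], "spin": 0},
    {"xyz": [3.0, 1.4, 0], "spin": 0},
    {"xyz": [3.0, 1.4, 0], "spin": 0},
    {"xyz": [3.0, 1.4, 0], "spin": 0},
    {"xyz": [3.0, 1.4, 0], "spin": 0},
    {"xyz": [3.0, 1.4, 0], "spin": 0},
    {"xyz": [3.0, 1.4, 0], "spin": 0},
    {"xyz": [3.0, 1.4, 0], "spin": 0},
    {"xyz": [3.0, 1.4, 0], "spin": 0},
    {"xyz": [3.0, 1.4, 0], "spin": 0},
    {"xyz": [1.5, 0.7, 0], "spin": 0},
    {"xyz": [0, 0, 0], "spin": 0},
    {"xyz": [0, 0, 0], "spin": 0}
  ]
}}

```text
t: 2.4
ee_pos: [563.0, 336.5, 204.7]
tcp_rot: [1.0, -0.002, -0.001, 0.0]
wrist_force: [-0.4, -0.1, -1.1]
finger_gap: 66.0
```

```bash
python3 - <<'E'
from h import *
im,st=shot("wrist","w1.png");print(st["ee_pos"],st["tcp_rot"],st["t"],st["wrist_force"]); print(R.from_quat(st["tcp_rot"]).as_matrix())
shot("side","s2.png")
shot("top","t3.png")
E
```

```text
[563.  336.5 204.7] [ 1. -0. -0.  0.] 2.4 [-0.4 -0.1 -1.1]
[[ 1. -0. -0.]
 [-0. -1. -0.]
 [-0.  0. -1.]]
```

View pics/w1.png

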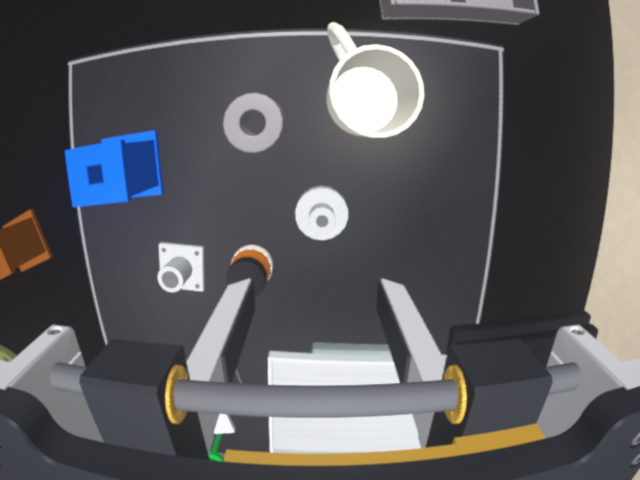

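Wrist view: gear disc at about (321,213) with its hub top at (322,222), flange at (182,268) with hub top at (174,277), flux jar at (250,268), parts pan at the bottom. Measuring both.

```bash
cat >> h.py <<'E'
def crop(fn,c,w,out,k=5):
    im=cv2.imread("pics/"+fn);x,y=c;cv2.imwrite("pics/"+out,cv2.resize(im[max(y-w,0):y+w,max(x-w,0):x+w],None,fx=k,fy=k,interpolation=2))
E
python3 - <<'E'
from h import *
im=cv2.imread("pics/w1.png");st=robot.read_state()
g=cv2.cvtColor(im,6)
for c,s in blobs((g>110)[:330],100,6000): print(c,s)
for c in [(321.5,213)]: print("gear disc",plane("wrist",c,18,st))
for c in [(322,222)]: print("gear hub",plane("wrist",c,45,st))
print(plane("wrist",(174,278),42,st),plane("wrist",(182,267),8,st))
crop("w1.png",(250,240),100,"c1.png",4)
E
```

```text
[471.6   4.1] [390   0 149  14 963]
[252.6 122.3] [ 223   92   60   61 2390]
[321.2 212.9] [ 294  185   55   56 2370]
[150.5 191.8] [134 186  27  11 128]
[180.5 266.9] [ 157  242   48   51 2190]
[255.1 255.2] [231 244  42  36 539]
[  2.8 266.5] [  0 251  10  27 142]
[ 35.2 260.6] [ 21 252  28  18 140]
[227.8 306.1] [ 203  278   48   52 1207]
[402.9 306.1] [ 381  278   48   52 1216]
[572.1 327.4] [559 325  26   5 101]
gear disc [567.9 340.8  18. ]
gear hub [567.9 338.1  45. ]
[413.3 278.1  42. ] [410.4 277.5   8. ]
```

View pics/c1.png

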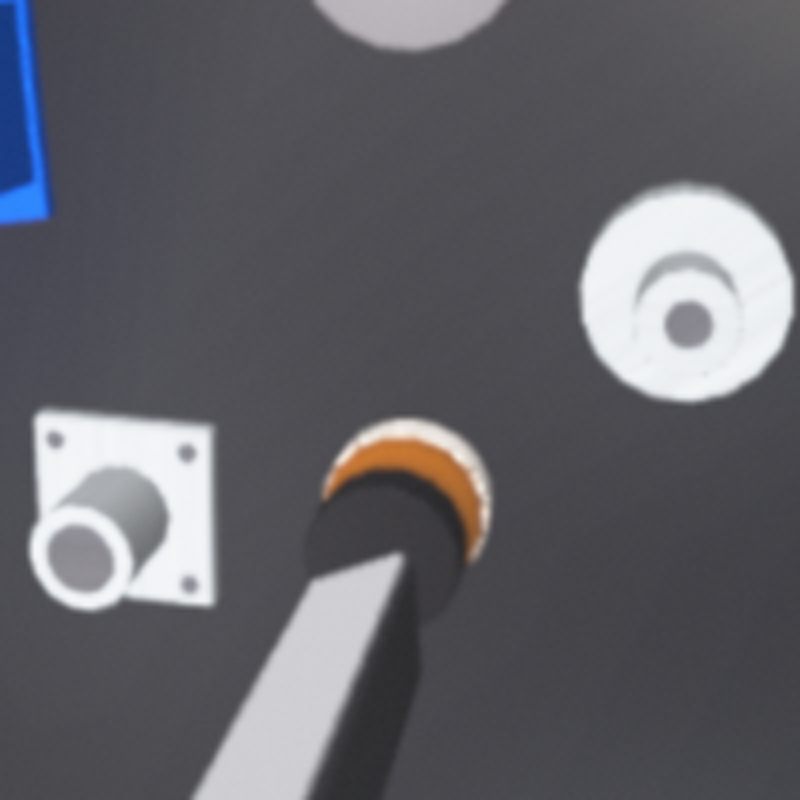

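{"method": "move_arm", "body": {
  "plan": [
    {"xyz": [0.25, -0.1, 2.5], "spin": 0},
    {"xyz": [0.25, -0.1, 3.0], "spin": 0},
    {"xyz": [0, 0, 3.0], "spin": 0},
    {"xyz": [0, 0, 3.0], "spin": 0},
    {"xyz": [0, 0, 3.0], "spin": 0},
    {"xyz": [0, 0, 2.0], "spin": 0},
    {"xyz": [0, 0, 1.3], "spin": 0},
    {"xyz": [0, 0, 0.5], "spin": 0},
    {"xyz": [0, 0, 0], "spin": 0}
  ]
}}

```text
t: 3.3
ee_pos: [567.3, 339.3, 22.2]
tcp_rot: [1.0, -0.001, -0.0, 0.0]
wrist_force: [0.3, 0.9, 2.1]
finger_gap: 66.0
```

{"method": "move_arm", "body": {
  "plan": [
    {"xyz": [0, 0, 0], "spin": 0},
    {"xyz": [0, 0, 0], "spin": 0},
    {"xyz": [0, 0, 0], "spin": 0},
    {"xyz": [0, 0, 0], "spin": 0},
    {"xyz": [0, 0, 0], "spin": 0},
    {"xyz": [0, 0, 0], "spin": 0}
  ],
  "claw": 0
}}

```text
t: 3.8
ee_pos: [567.9, 339.0, 22.8]
tcp_rot: [1.0, -0.001, 0.0, -0.0]
wrist_force: [-0.6, 0.7, 0.4]
finger_gap: 29.2
```

{"method": "move_arm", "body": {
  "plan": [
    {"xyz": [0, 0, 0], "spin": 0},
    {"xyz": [0, 0, 0], "spin": 0},
    {"xyz": [0, 0, -1.0], "spin": 0},
    {"xyz": [0, 0, -3.0], "spin": 0},
    {"xyz": [0, 0, -3.0], "spin": 0},
    {"xyz": [0, 0, -3.0], "spin": 0},
    {"xyz": [0, 0, -3.0], "spin": 0},
    {"xyz": [0, 0, -2.0], "spin": 0},
    {"xyz": [1.3, 2.5, 0], "spin": 0},
    {"xyz": [1.3, 2.6, 0], "spin": 0},
    {"xyz": [1.3, 2.6, 0], "spin": 0},
    {"xyz": [1.3, 2.6, 0], "spin": 0},
    {"xyz": [1.3, 2.6, 0], "spin": 0},
    {"xyz": [1.3, 2.6, 0], "spin": 0},
    {"xyz": [1.0, 2.0, 0], "spin": 0},
    {"xyz": [0.9, 1.4, 0], "spin": 0},
    {"xyz": [0, 0, 0], "spin": 0},
    {"xyz": [0, 0, 0], "spin": 0}
  ]
}}

```text
t: 5.3
ee_pos: [664.5, 149.5, 172.3]
tcp_rot: [1.0, -0.001, -0.0, -0.0]
wrist_force: [-0.1, -0.6, -3.1]
finger_gap: 25.4
```

```bash
python3 - <<'E'
from h import *
im,st=shot("wrist","w2.png");print(st["ee_pos"],st["t"],st["wrist_force"],st["finger_gap"])
shot("side","s3.png")
E
```

```text
[664.5 149.5 172.3] 5.3 [-0.1 -0.6 -3.1] 25.430017082073725
```

View pics/w2.png

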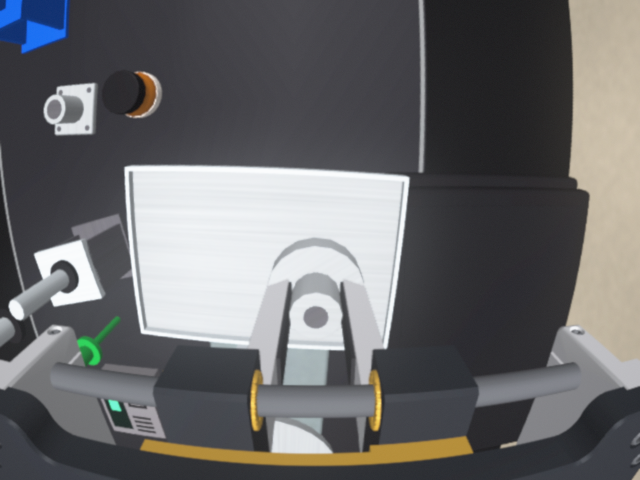

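View pics/s3.png

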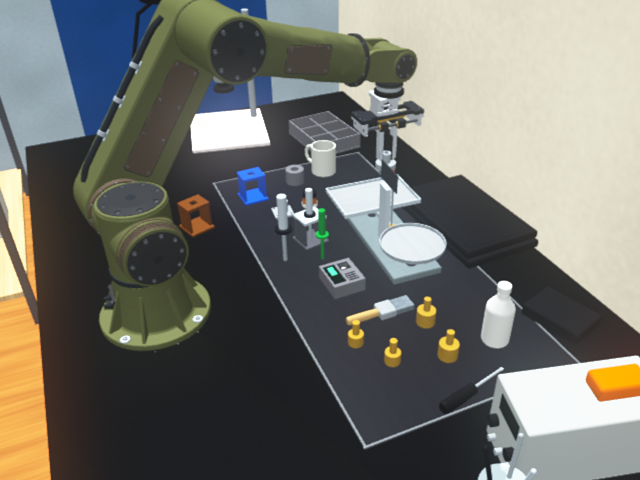

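Gear held; pan corners in the wrist view at (127,168), (408,178), (388,347), (142,333).

```bash
python3 - <<'E'
from h import *
st=robot.read_state()
P=[plane("wrist",p,88,st) for p in [(127,168),(408,178),(388,347),(142,333)]]
for p in P: print(p)
print(np.mean(P,0))
E
```

```text
[518.3 214.6  88. ]
[731.1 203.2  88. ]
[725.3  61.6  88. ]
[509.   69.9  88. ]
[620.9 137.3  88. ]
```

{"method": "move_arm", "body": {
  "plan": [
    {"xyz": [0, 0, 2.0], "spin": 0},
    {"xyz": [0, 0, 2.0], "spin": 0},
    {"xyz": [0, 0, 1.5], "spin": 0},
    {"xyz": [0, 0, 0.8], "spin": 0},
    {"xyz": [0, 0, 0.4], "spin": 0},
    {"xyz": [0, 0, 0.3], "spin": 0},
    {"xyz": [0, 0, 0.3], "spin": 0},
    {"xyz": [0, 0, 0.3], "spin": 0},
    {"xyz": [0, 0, 0.3], "spin": 0},
    {"xyz": [0, 0, 0.3], "spin": 0},
    {"xyz": [0, 0, 0.3], "spin": 0},
    {"xyz": [0, 0, 0], "spin": 0},
    {"xyz": [0, 0, 0], "spin": 0}
  ]
}}

```text
t: 6.48
ee_pos: [664.6, 149.7, 87.6]
tcp_rot: [1.0, -0.001, 0.0, -0.0]
wrist_force: [0.2, 2.1, 1.1]
finger_gap: 25.5
```

{"method": "move_arm", "body": {
  "plan": [
    {"xyz": [0, 0, 0], "spin": 0},
    {"xyz": [0, 0, 0], "spin": 0},
    {"xyz": [0, 0, 0], "spin": 0},
    {"xyz": [0, 0, 0], "spin": 0},
    {"xyz": [0, 0, 0], "spin": 0},
    {"xyz": [0, 0, 0], "spin": 0},
    {"xyz": [0, 0, 0], "spin": 0},
    {"xyz": [0, 0, -1.5], "spin": 0},
    {"xyz": [0, 0, -3.0], "spin": 0},
    {"xyz": [0, 0, -3.0], "spin": 0},
    {"xyz": [0, 0, -3.0], "spin": 0}
  ],
  "claw": 0.6
}}

```text
t: 7.4
ee_pos: [664.2, 149.7, 193.7]
tcp_rot: [1.0, -0.001, -0.0, 0.0]
wrist_force: [0.1, 0.4, 0.0]
finger_gap: 56.4
```

{"method": "move_arm", "body": {
  "plan": [
    {"xyz": [-2.5, -1.3, 0], "spin": 0},
    {"xyz": [-2.5, -1.3, 0], "spin": 0},
    {"xyz": [-2.5, -1.3, 0], "spin": 0},
    {"xyz": [-2.5, -1.3, 0], "spin": 0},
    {"xyz": [-2.5, -1.3, 0], "spin": 0},
    {"xyz": [-2.5, -1.3, 0], "spin": 0},
    {"xyz": [-2.5, -1.3, 0], "spin": 0},
    {"xyz": [-2.5, -1.3, 0], "spin": 0},
    {"xyz": [-2.5, -1.3, 0], "spin": 0},
    {"xyz": [-2.5, -1.1, 0], "spin": 0},
    {"xyz": [0, 0, 0], "spin": 0},
    {"xyz": [0, 0, 0], "spin": 0}
  ]
}}

```text
t: 8.4
ee_pos: [414.2, 278.7, 192.9]
tcp_rot: [1.0, -0.0, 0.0, -0.0]
wrist_force: [-0.3, -0.9, 0.4]
finger_gap: 56.2
```

```bash
python3 - <<'E'
from h import *
im,st=shot("wrist","w3.png");print(st["ee_pos"],st["t"],st["wrist_force"],st["finger_gap"])
shot("side","s4.png");crop("s4.png",(380,220),80,"s4c.png",6);crop("s4.png",(380,220),80,"s4c.png",6)
E
```

```text
[414.2 278.7 192.9] 8.4 [-0.3 -0.9  0.4] 56.20903954089249
```

View pics/w3.png

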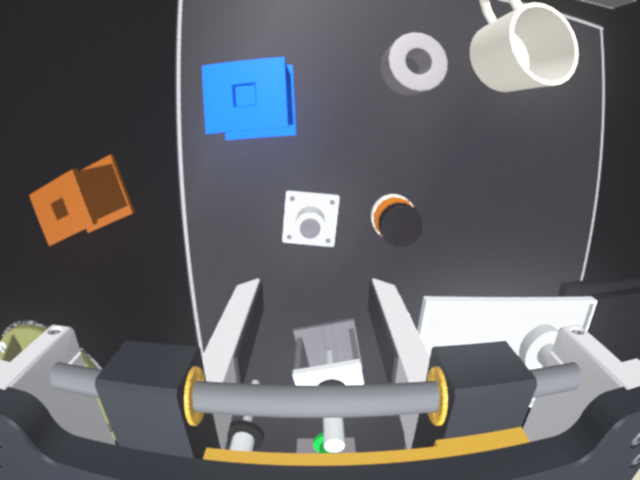

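View pics/s4.png

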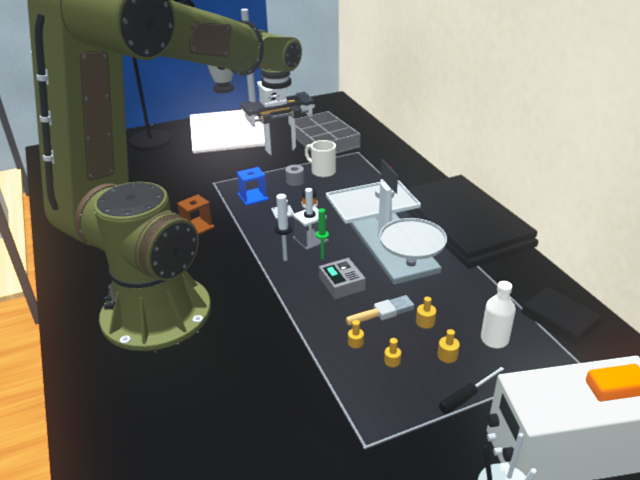

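Gear stands on the pan (545,350); the flange plate is at (311,219), neck top at (311,229).

```bash
python3 - <<'E'
from h import *
st=robot.read_state()
print(plane("wrist",(311,229),42,st),plane("wrist",(311,219),8,st))
E
```

```text
[411.2 274.4  42. ] [410.8 275.7   8. ]
```

{"method": "move_arm", "body": {
  "plan": [
    {"xyz": [-0.15, 0.2, 2.5], "spin": 0},
    {"xyz": [-0.15, 0.2, 3.0], "spin": 0},
    {"xyz": [0, 0, 3.0], "spin": 0},
    {"xyz": [0, 0, 3.0], "spin": 0},
    {"xyz": [0, 0, 3.0], "spin": 0},
    {"xyz": [0, 0, 1.8], "spin": 0},
    {"xyz": [0, 0, 1.1], "spin": 0},
    {"xyz": [0, 0, 0.5], "spin": 0},
    {"xyz": [0, 0, 0], "spin": 0}
  ]
}}

```text
t: 9.25
ee_pos: [412.1, 273.9, 13.0]
tcp_rot: [1.0, -0.001, -0.0, 0.0]
wrist_force: [0.2, -0.2, 1.2]
finger_gap: 56.3
```

{"method": "move_arm", "body": {
  "plan": [
    {"xyz": [0, 0, 0], "spin": 0},
    {"xyz": [0, 0, 0], "spin": 0},
    {"xyz": [0, 0, 0], "spin": 0},
    {"xyz": [0, 0, 0], "spin": 0},
    {"xyz": [0, 0, 0], "spin": 0},
    {"xyz": [0, 0, 0], "spin": 0},
    {"xyz": [0, 0, -1.0], "spin": 0},
    {"xyz": [0, 0, -3.0], "spin": 0},
    {"xyz": [0, 0, -3.0], "spin": 0},
    {"xyz": [0, 0, -3.0], "spin": 0},
    {"xyz": [0, 0, -3.0], "spin": 0},
    {"xyz": [0, 0, -3.0], "spin": 0}
  ],
  "claw": 0
}}

```text
t: 10.25
ee_pos: [411.4, 274.0, 175.6]
tcp_rot: [1.0, -0.001, 0.0, -0.0]
wrist_force: [-0.5, -0.0, -2.2]
finger_gap: 29.4
```

{"method": "move_arm", "body": {
  "plan": [
    {"xyz": [2.1, 1.5, 0], "spin": 0},
    {"xyz": [2.1, 1.6, 0], "spin": 0},
    {"xyz": [2.1, 1.6, 0], "spin": 0},
    {"xyz": [2.1, 1.6, 0], "spin": 0},
    {"xyz": [2.1, 1.6, 0], "spin": 0},
    {"xyz": [2.1, 1.6, 0], "spin": 0},
    {"xyz": [2.1, 1.6, 0], "spin": 0},
    {"xyz": [2.1, 1.3, 0], "spin": 0},
    {"xyz": [0, 0, 1.5], "spin": 0},
    {"xyz": [0, 0, 2.5], "spin": 0},
    {"xyz": [0, 0, 2.5], "spin": 0},
    {"xyz": [0, 0, 1.5], "spin": 0},
    {"xyz": [0, 0, 0.7], "spin": 0},
    {"xyz": [0, 0, 0.4], "spin": 0},
    {"xyz": [0, 0, 0.3], "spin": 0},
    {"xyz": [0, 0, 0.3], "spin": 0},
    {"xyz": [0, 0, 0.2], "spin": 0},
    {"xyz": [0, 0, 0.2], "spin": 0},
    {"xyz": [0, 0, 0], "spin": 0},
    {"xyz": [0, 0, 0], "spin": 0}
  ]
}}

```text
t: 11.92
ee_pos: [580.0, 150.0, 74.1]
tcp_rot: [1.0, -0.001, 0.001, -0.0]
wrist_force: [-3.0, -1.0, 7.6]
finger_gap: 29.7
```

{"method": "move_arm", "body": {
  "plan": [
    {"xyz": [0, 0, 0], "spin": 0},
    {"xyz": [0, 0, 0], "spin": 0},
    {"xyz": [0, 0, 0], "spin": 0},
    {"xyz": [0, 0, 0], "spin": 0},
    {"xyz": [0, 0, 0], "spin": 0},
    {"xyz": [0, 0, 0], "spin": 0},
    {"xyz": [0, 0, 0], "spin": 0},
    {"xyz": [0, 0, -1.5], "spin": 0},
    {"xyz": [0, 0, -3.0], "spin": 0},
    {"xyz": [0, 0, -3.0], "spin": 0},
    {"xyz": [0, 0, -3.0], "spin": 0},
    {"xyz": [0, 0, -3.0], "spin": 0},
    {"xyz": [0, 0, -3.0], "spin": 0}
  ],
  "claw": 0.6
}}

```text
t: 13.0
ee_pos: [579.2, 149.9, 239.0]
tcp_rot: [1.0, -0.001, 0.0, -0.0]
wrist_force: [1.0, 0.7, 0.4]
finger_gap: 56.2
```

```bash
python3 - <<'E'
from h import *
im,st=shot("wrist","w4.png");print(st["ee_pos"],st["t"],st["wrist_force"],st["finger_gap"])
shot("side","s5.png");shot("top","t5.png")
E
```

```text
[579.2 149.9 239. ] 13.0 [1.  0.7 0.4] 56.23381466339827
```

View pics/w4.png

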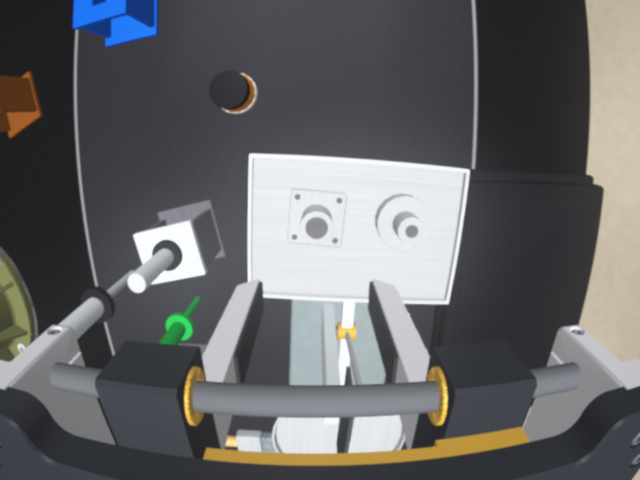

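View pics/t5.png

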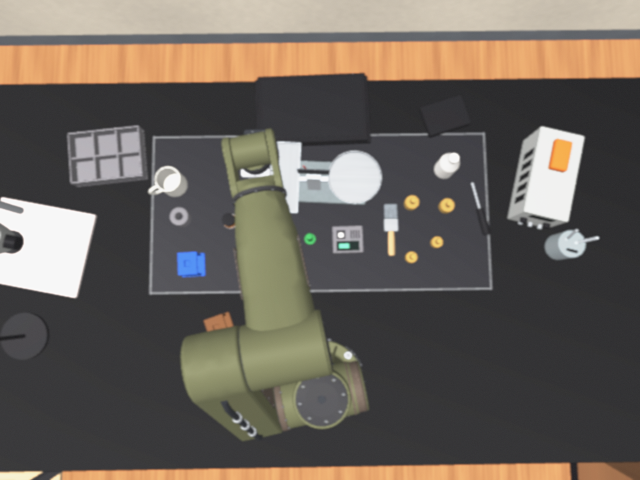

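```bash
python3 - <<'E'
from h import *
t=cv2.imread("pics/t5.png");h=cv2.cvtColor(t,cv2.COLOR_BGR2HSV)
m=(h[...,0]>12)&(h[...,0]<32)&(h[...,1]>100)&(h[...,2]>90)
for c,s in blobs(m[130:295,380:500],60,400): print(c+[380,130],s[2:],plane("top",c+[380,130],40))
crop("s5.png",(400,210),50,"s5c.png",7)
E
```

```text
[411.3 202. ] [ 16  15 189] [ 540.8 -281.3   40. ]
[446.5 205.2] [ 16  15 197] [ 529.5 -389.2   40. ]
[436.3 241.7] [ 13  12 125] [ 417.3 -353.7   40. ]
[411.  256.7] [ 13  12 124] [ 372.3 -275.    40. ]
```

View pics/s5c.png

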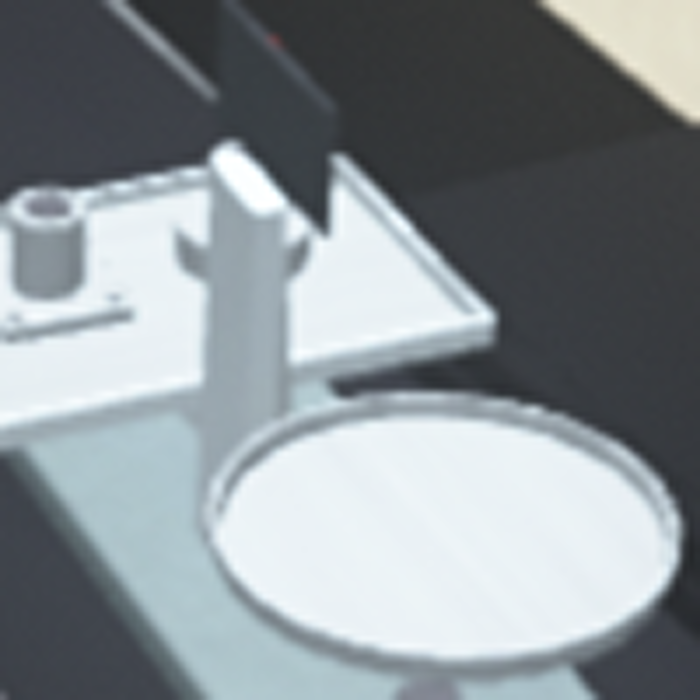

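{"method": "move_arm", "body": {
  "plan": [
    {"xyz": [-2.1, 3.0, 0], "spin": 0},
    {"xyz": [-2.1, 3.0, 0], "spin": 0},
    {"xyz": [-2.1, 3.0, 0], "spin": 0},
    {"xyz": [0, 3.3, 0], "spin": 0},
    {"xyz": [0, 3.3, 0], "spin": 0},
    {"xyz": [0, 3.3, 0], "spin": 0},
    {"xyz": [0, 3.3, 0], "spin": 0},
    {"xyz": [0, 3.3, 0], "spin": 0},
    {"xyz": [0, 3.3, 0], "spin": 0},
    {"xyz": [0, 3.3, 0], "spin": 0},
    {"xyz": [0, 3.3, 0], "spin": 0},
    {"xyz": [0.8, 2.6, 0.7], "spin": 0},
    {"xyz": [0.8, 2.6, 0.8], "spin": 0},
    {"xyz": [0.8, 2.5, 0.8], "spin": 0},
    {"xyz": [0, 0, 0], "spin": 0},
    {"xyz": [0, 0, 0], "spin": 0}
  ]
}}

```text
t: 14.48
ee_pos: [539.0, -281.5, 212.1]
tcp_rot: [1.0, -0.002, -0.002, -0.001]
wrist_force: [-0.6, 0.4, -0.5]
finger_gap: 56.6
```

```bash
python3 - <<'E'
from h import *
im,st=shot("wrist","w5.png");print(st["ee_pos"],st["t"],st["wrist_force"],st["finger_gap"])
E
```

```text
[ 539.  -281.5  212.1] 14.4833 [-0.6  0.4 -0.5] 56.56023925448826
```

View pics/w5.png

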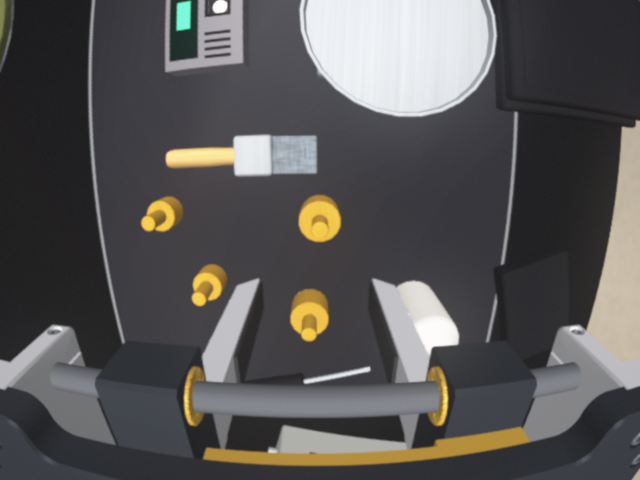

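```bash
python3 - <<'E'
from h import *
st=robot.read_state();im=cv2.imread("pics/w5.png");h=cv2.cvtColor(im,cv2.COLOR_BGR2HSV)
crop("w5.png",(240,270),105,"c5.png",4)
print(plane("wrist",(320,229),69,st),plane("wrist",(320,218),37,st),plane("wrist",(309,334),69,st),plane("wrist",(200,297),60,st),plane("wrist",(149,223),60,st))
E
```

```text
[ 542.9 -282.5   69. ] [ 543.2 -279.8   37. ] [ 532.  -391.4   69. ] [ 420.6 -356.    60. ] [ 374.3 -277.6   60. ]
```

View pics/c5.png

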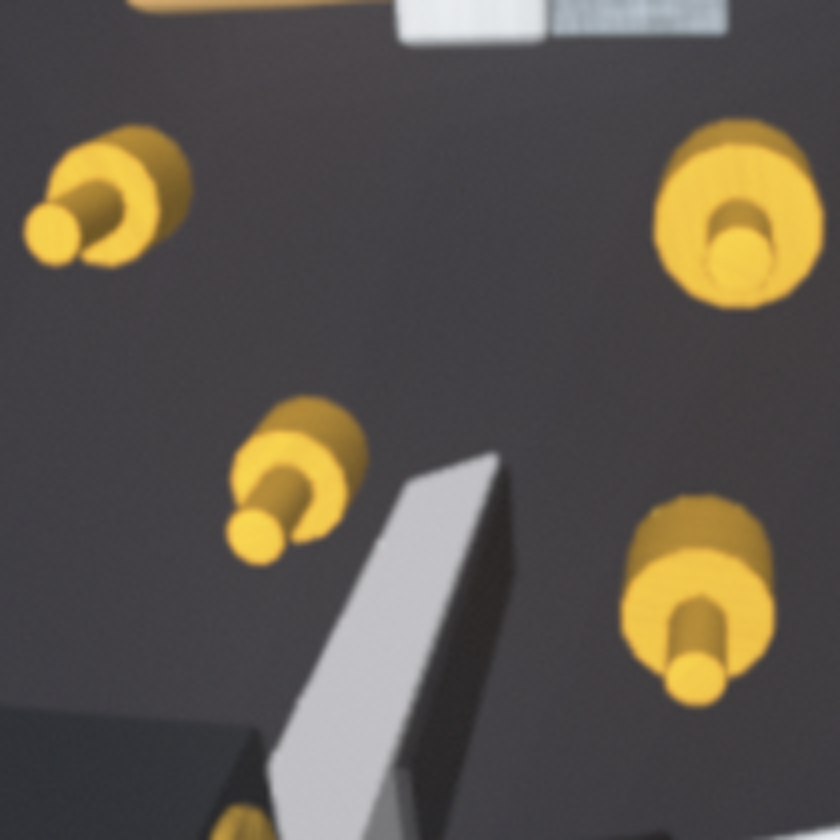

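Knob tops: 400 g at (320,229) and (309,334); 200 g at (200,297) and (149,223). Grasping the first 400 g.

{"method": "move_arm", "body": {
  "plan": [
    {"xyz": [0.2, 0, 2.5], "spin": 0},
    {"xyz": [0.2, 0, 3.0], "spin": 0},
    {"xyz": [0, 0, 3.0], "spin": 0},
    {"xyz": [0, 0, 3.0], "spin": 0},
    {"xyz": [0, 0, 2.5], "spin": 0},
    {"xyz": [0, 0, 1.6], "spin": 0},
    {"xyz": [0, 0, 1.0], "spin": 0},
    {"xyz": [0, 0, 0.5], "spin": 0},
    {"xyz": [0, 0, 0], "spin": 0}
  ],
  "claw": 0.5
}}

```text
t: 15.28
ee_pos: [543.6, -280.4, 43.3]
tcp_rot: [1.0, -0.001, -0.0, -0.0]
wrist_force: [-0.6, 0.1, 1.1]
finger_gap: 47.0
```

{"method": "move_arm", "body": {
  "plan": [
    {"xyz": [0, 0, 0], "spin": 0},
    {"xyz": [0, 0, 0], "spin": 0},
    {"xyz": [0, 0, 0], "spin": 0},
    {"xyz": [0, 0, 0], "spin": 0},
    {"xyz": [0, 0, 0], "spin": 0},
    {"xyz": [0, 0, 0], "spin": 0},
    {"xyz": [0, 0, 0], "spin": 0},
    {"xyz": [0, 0, -1.0], "spin": 0},
    {"xyz": [0, 0, -3.0], "spin": 0},
    {"xyz": [0, 0, -3.0], "spin": 0},
    {"xyz": [0, 0, -3.0], "spin": 0},
    {"xyz": [0, 0, -3.0], "spin": 0}
  ],
  "claw": 0
}}

```text
t: 16.28
ee_pos: [543.3, -280.8, 175.1]
tcp_rot: [1.0, -0.001, -0.0, -0.0]
wrist_force: [0.4, -0.1, -3.7]
finger_gap: 15.2
```

{"method": "move_arm", "body": {
  "plan": [
    {"xyz": [1.1, -2.0, 0], "spin": 0},
    {"xyz": [1.2, -2.2, 0], "spin": 0},
    {"xyz": [1.2, -2.2, 0], "spin": 0},
    {"xyz": [1.2, -2.2, 0], "spin": 0},
    {"xyz": [1.2, -2.2, 0], "spin": 0},
    {"xyz": [1.2, -2.2, 0], "spin": 0},
    {"xyz": [1.2, -2.0, 0], "spin": 0},
    {"xyz": [1.0, -1.9, 0], "spin": 0},
    {"xyz": [0, 0, 1.0], "spin": 0},
    {"xyz": [0, 0, 1.0], "spin": 0},
    {"xyz": [0, 0, 0.6], "spin": 0},
    {"xyz": [0, 0, 0.3], "spin": 0},
    {"xyz": [0, 0, 0.3], "spin": 0},
    {"xyz": [0, 0, 0.3], "spin": 0},
    {"xyz": [0, 0, 0.3], "spin": 0},
    {"xyz": [0, 0, 0.3], "spin": 0},
    {"xyz": [0, 0, 0], "spin": 0},
    {"xyz": [0, 0, 0], "spin": 0}
  ]
}}

```text
t: 17.78
ee_pos: [637.0, -112.5, 132.6]
tcp_rot: [1.0, -0.001, 0.0, 0.0]
wrist_force: [-1.0, -1.4, 0.6]
finger_gap: 15.2
```

```bash
python3 - <<'E'
from h import *
im,st=shot("wrist","w6.png");print(st["ee_pos"],st["t"],st["wrist_force"],st["finger_gap"])
shot("side","s6.png");crop("s6.png",(400,210),60,"s6c.png",6)
E
```

```text
[ 637.  -112.5  132.6] 17.7833 [-1.  -1.4  0.6] 15.169604902452576
```

View pics/w6.png

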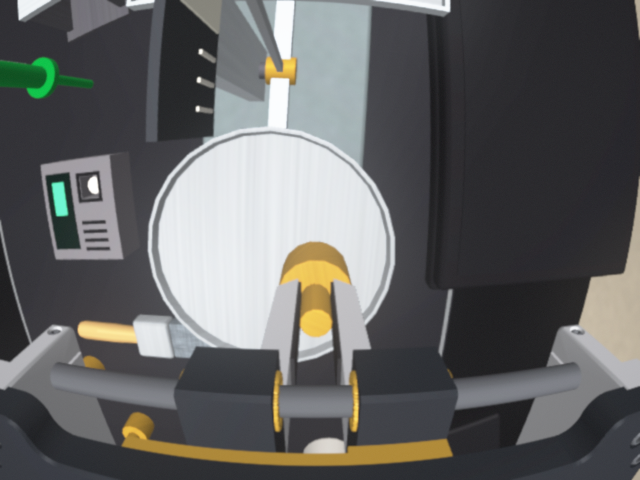

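View pics/s6c.png

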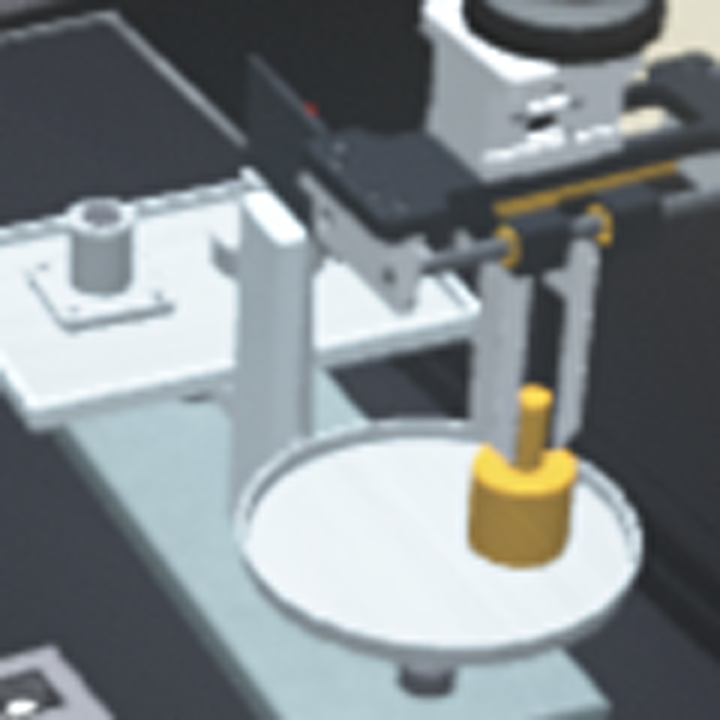

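Weight over the pan (circle centre ~(272,243), weight at (315,290)), just touching. Release.

{"method": "move_arm", "body": {
  "plan": [
    {"xyz": [0, 0, 0.2], "spin": 0},
    {"xyz": [0, 0, 0], "spin": 0},
    {"xyz": [0, 0, 0], "spin": 0},
    {"xyz": [0, 0, 0], "spin": 0},
    {"xyz": [0, 0, 0], "spin": 0},
    {"xyz": [0, 0, 0], "spin": 0},
    {"xyz": [0, 0, -1.0], "spin": 0},
    {"xyz": [0, 0, -2.5], "spin": 0},
    {"xyz": [0, 0, -2.5], "spin": 0},
    {"xyz": [0, 0, -2.0], "spin": 0},
    {"xyz": [0, 0, 0], "spin": 0},
    {"xyz": [0, 0, 0], "spin": 0},
    {"xyz": [0, 0, 0], "spin": 0},
    {"xyz": [0, 0, 0], "spin": 0},
    {"xyz": [0, 0, 0], "spin": 0},
    {"xyz": [0, 0, 0], "spin": 0}
  ],
  "claw": 0.4
}}

```text
t: 19.22
ee_pos: [636.8, -112.2, 209.7]
tcp_rot: [1.0, -0.001, -0.001, -0.0]
wrist_force: [-0.3, -0.6, -0.3]
finger_gap: 37.7
```

```bash
python3 - <<'E'
from h import *
im,st=shot("wrist","w7.png");print(st["ee_pos"],st["t"],st["wrist_force"],st["finger_gap"])
shot("side","s7.png")
st=robot.read_state()
a=[cv2.resize(cv2.imread("pics/"+f)[180:290,310:460],None,fx=5,fy=5,interpolation=2) for f in("side0.png","s7.png")]
cv2.imwrite("pics/cmp7.png",a[1]);cv2.imwrite("pics/cmp0.png",a[0])
E
```

```text
[ 636.8 -112.2  209.7] 19.2167 [-0.3 -0.6 -0.3] 37.686840053960694
```

View pics/w7.png

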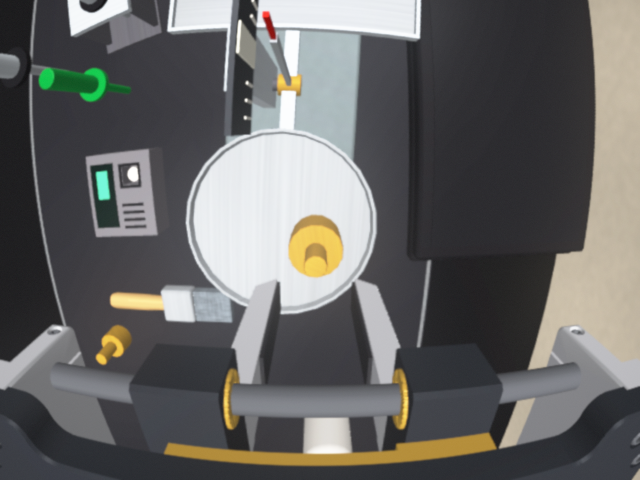

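View pics/cmp7.png

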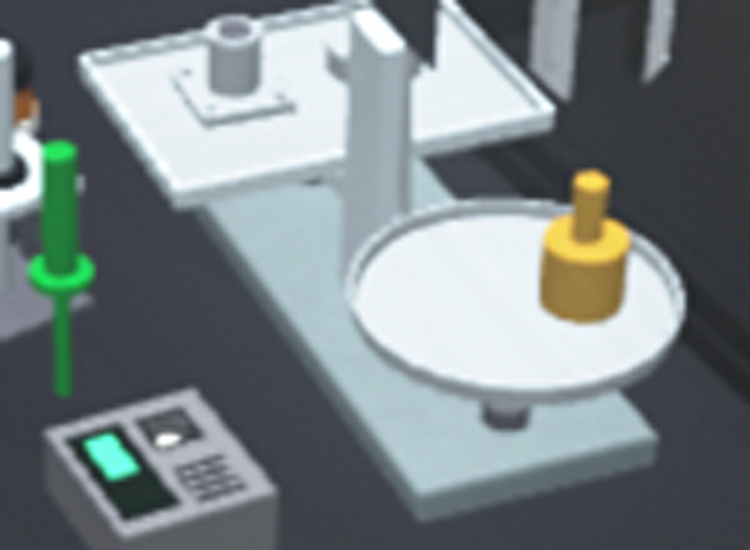

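View pics/cmp0.png

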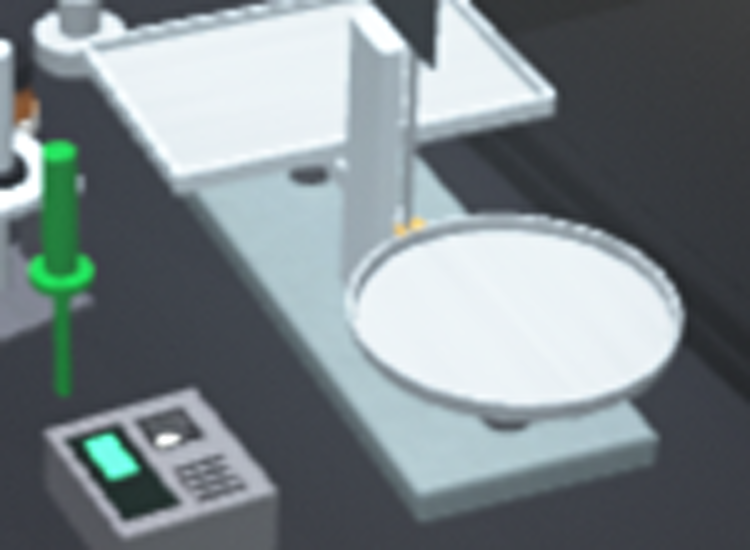

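Level-reference vs now: weights pan lower rim at row 410→397 (zoom 5), parts-pan corner 193→208. Convert to grams.

```bash
python3 - <<'E'
from h import *
for P in [(604,-182,80),(515,67,80)]:
    P=np.array(P,float);print(proj("side",P)-proj("side",P+[0,0,10]),proj("side",P))
A=cv2.cvtColor(cv2.imread("pics/side0.png"),6).astype(np.float32);B=cv2.cvtColor(cv2.imread("pics/s7.png"),6).astype(np.float32)
# vertical rim edge profile shift, subpixel
def edge(I,cols,r0,r1):
    p=I[r0:r1,cols[0]:cols[1]].mean(1);p=cv2.resize(p[:,None],(1,(r1-r0)*10),interpolation=cv2.INTER_CUBIC)[:,0];return p
for cols,r in [((405,420),(250,272)),((385,400),(245,268)),((345,356),(208,228))]:
    print([ [round(float(x)) for x in I[r[0]:r[1],cols[0]:cols[1]].mean(1)] for I in (A,B)])
st=robot.read_state();print(plane("wrist",(281,220),98,st))
E
```

```text
[-0.3  3.5] [428.1 261.2]
[-0.   3.3] [347.9 216.7]
[[241, 241, 241, 241, 241, 241, 241, 241, 242, 242, 219, 164, 139, 136, 129, 139, 176, 192, 194, 194, 194, 194], [241, 241, 241, 241, 241, 242, 240, 205, 153, 138, 141, 146, 134, 122, 124, 139, 176, 191, 193, 194, 194, 194]]
[[242, 242, 242, 241, 242, 241, 238, 230, 220, 212, 203, 195, 185, 173, 169, 176, 186, 193, 195, 196, 196, 195, 193], [241, 241, 241, 237, 227, 216, 208, 202, 191, 180, 170, 168, 178, 187, 193, 194, 194, 194, 194, 195, 195, 194, 193]]
[[238, 237, 237, 238, 243, 238, 208, 179, 171, 177, 169, 151, 137, 129, 121, 113, 104, 97, 89, 83], [238, 238, 238, 237, 237, 237, 238, 242, 236, 208, 178, 171, 172, 150, 125, 112, 103, 96, 88, 82]]
[608.9 -97.9  98. ]
```

Imbalance ≈ 9 mm ≈ 220 g, so one 200 g weight should level it. Fetch the 200 g at about (374,-278).

{"method": "move_arm", "body": {
  "plan": [
    {"xyz": [-2.4, 1.5, 0], "spin": 0},
    {"xyz": [-2.4, 1.5, 0], "spin": 0},
    {"xyz": [-2.4, 1.5, 0], "spin": 0},
    {"xyz": [-2.4, 1.5, 0], "spin": 0},
    {"xyz": [-2.4, 1.5, 0], "spin": 0},
    {"xyz": [-2.4, 1.5, 0], "spin": 0},
    {"xyz": [-2.4, 1.5, 0], "spin": 0},
    {"xyz": [-2.4, 1.5, 0], "spin": 0},
    {"xyz": [-2.4, 1.5, 0], "spin": 0},
    {"xyz": [-2.4, 1.5, 0], "spin": 0},
    {"xyz": [-2.3, 1.6, 0], "spin": 0},
    {"xyz": [0, 0, 0], "spin": 0},
    {"xyz": [0, 0, 0], "spin": 0}
  ]
}}

```text
t: 20.4
ee_pos: [373.1, -278.2, 210.7]
tcp_rot: [1.0, -0.002, 0.0, 0.0]
wrist_force: [0.2, 0.5, 0.1]
finger_gap: 37.7
```

```bash
python3 - <<'E'
from h import *
im,st=shot("wrist","w8.png");print(st["ee_pos"],st["t"],st["wrist_force"],st["finger_gap"])
E
```

```text
[ 373.1 -278.2  210.7] 20.4 [0.2 0.5 0.1] 37.6638040606678
```

View pics/w8.png

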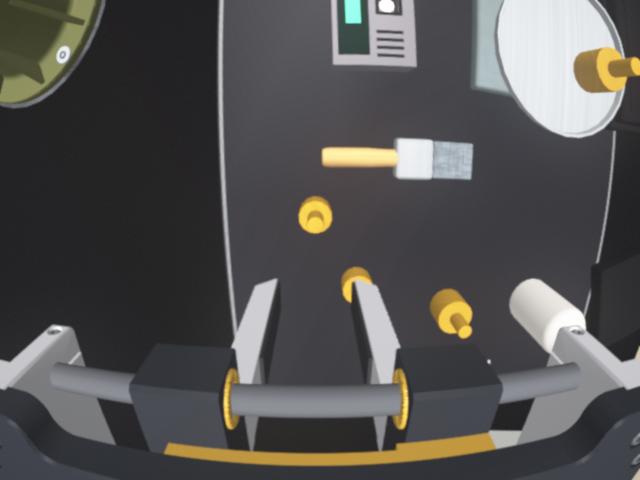

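```bash
python3 - <<'E'
from h import *
st=robot.read_state()
print(plane("wrist",(315.5,223),60,st),plane("wrist",(315.5,214),28,st))
crop("w8.png",(320,215),40,"c8.png",8)
E
```

```text
[ 373.7 -275.8   60. ] [ 373.7 -274.6   28. ]
```

View pics/c8.png

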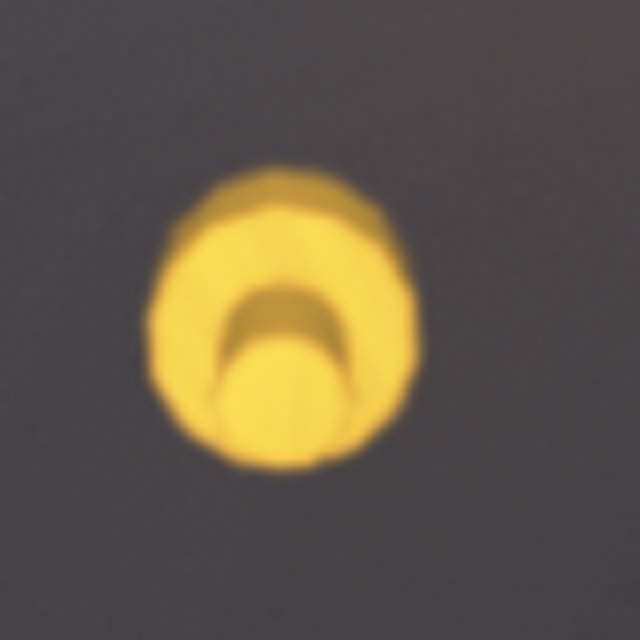

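{"method": "move_arm", "body": {
  "plan": [
    {"xyz": [0.05, -0.2, 2.5], "spin": 0},
    {"xyz": [0, 0, 3.0], "spin": 0},
    {"xyz": [0, 0, 3.0], "spin": 0},
    {"xyz": [0, 0, 3.0], "spin": 0},
    {"xyz": [0, 0, 3.0], "spin": 0},
    {"xyz": [0, 0, 1.8], "spin": 0},
    {"xyz": [0, 0, 1.0], "spin": 0},
    {"xyz": [0, 0, 0.5], "spin": 0},
    {"xyz": [0, 0, 0], "spin": 0}
  ]
}}

```text
t: 21.2
ee_pos: [374.5, -275.3, 32.1]
tcp_rot: [1.0, -0.001, -0.0, -0.0]
wrist_force: [-0.0, -0.8, 0.1]
finger_gap: 37.6
```

{"method": "move_arm", "body": {
  "plan": [
    {"xyz": [0, 0, 0], "spin": 0},
    {"xyz": [0, 0, 0], "spin": 0},
    {"xyz": [0, 0, 0], "spin": 0},
    {"xyz": [0, 0, 0], "spin": 0},
    {"xyz": [0, 0, 0], "spin": 0},
    {"xyz": [0, 0, 0], "spin": 0},
    {"xyz": [0, 0, -1.0], "spin": 0},
    {"xyz": [0, 0, -3.0], "spin": 0},
    {"xyz": [0, 0, -3.0], "spin": 0},
    {"xyz": [0, 0, -3.0], "spin": 0},
    {"xyz": [0, 0, -3.0], "spin": 0},
    {"xyz": [0, 0, -2.5], "spin": 0},
    {"xyz": [0, 0, 0], "spin": 0}
  ],
  "claw": 0
}}

```text
t: 22.28
ee_pos: [375.3, -276.7, 192.8]
tcp_rot: [1.0, -0.001, 0.003, 0.002]
wrist_force: [0.1, -0.4, -1.0]
finger_gap: 15.4
```

{"method": "move_arm", "body": {
  "plan": [
    {"xyz": [2.2, -1.8, 0], "spin": 0},
    {"xyz": [2.3, -1.9, 0], "spin": 0},
    {"xyz": [2.3, -1.9, 0], "spin": 0},
    {"xyz": [2.3, -1.9, 0], "spin": 0},
    {"xyz": [2.3, -1.9, 0], "spin": 0},
    {"xyz": [2.3, -1.9, 0], "spin": 0},
    {"xyz": [2.3, -1.9, 0], "spin": 0},
    {"xyz": [2.2, -1.9, 0], "spin": 0},
    {"xyz": [1.8, -1.6, 0], "spin": 0},
    {"xyz": [0, 0, 1.5], "spin": 0},
    {"xyz": [0, 0, 2.0], "spin": 0},
    {"xyz": [0, 0, 1.7], "spin": 0},
    {"xyz": [0, 0, 1.0], "spin": 0},
    {"xyz": [0, 0, 0.4], "spin": 0},
    {"xyz": [0, 0, 0.3], "spin": 0},
    {"xyz": [0, 0, 0.3], "spin": 0},
    {"xyz": [0, 0, 0.3], "spin": 0},
    {"xyz": [0, 0, 0.2], "spin": 0},
    {"xyz": [0, 0, 0], "spin": 0},
    {"xyz": [0, 0, 0], "spin": 0}
  ]
}}

```text
t: 23.95
ee_pos: [574.7, -109.2, 110.9]
tcp_rot: [1.0, -0.001, 0.0, 0.0]
wrist_force: [-1.3, 0.1, 0.8]
finger_gap: 15.2
```

{"method": "move_arm", "body": {
  "plan": [
    {"xyz": [0, 0, 0], "spin": 0},
    {"xyz": [0, 0, 0], "spin": 0},
    {"xyz": [0, 0, 0], "spin": 0},
    {"xyz": [0, 0, 0], "spin": 0},
    {"xyz": [0, 0, 0], "spin": 0},
    {"xyz": [0, 0, 0], "spin": 0},
    {"xyz": [0, 0, -1.0], "spin": 0},
    {"xyz": [0, 0, -2.5], "spin": 0},
    {"xyz": [0, 0, -2.5], "spin": 0},
    {"xyz": [0, 0, -2.5], "spin": 0},
    {"xyz": [0, 0, 0], "spin": 0},
    {"xyz": [0, 0, 0], "spin": 0},
    {"xyz": [0, 0, 0], "spin": 0},
    {"xyz": [0, 0, 0], "spin": 0},
    {"xyz": [0, 0, 0], "spin": 0},
    {"xyz": [0, 0, 0], "spin": 0},
    {"xyz": [0, 0, 0], "spin": 0}
  ],
  "claw": 0.35
}}

```text
t: 25.37
ee_pos: [574.3, -109.1, 195.0]
tcp_rot: [1.0, -0.001, -0.0, -0.0]
wrist_force: [1.3, -0.1, 0.3]
finger_gap: 32.7
```

```bash
python3 - <<'E'
from h import *
im,st=shot("wrist","w9.png");print(st["ee_pos"],st["t"],st["wrist_force"],st["finger_gap"])
im,_=shot("side","s9.png");g=cv2.cvtColor(im,7).astype(int)
A=cv2.cvtColor(cv2.imread("pics/side0.png"),6)
for cols,r in [((405,420),(250,272)),((385,400),(245,268)),((345,356),(208,228))]:
    print([ [round(float(x)) for x in I[r[0]:r[1],cols[0]:cols[1]].mean(1)] for I in (A,g)])
cv2.imwrite("pics/cmp9.png",cv2.resize(im[180:290,310:460,::-1],None,fx=5,fy=5,interpolation=2))
E
```

```text
[ 574.3 -109.1  195. ] 25.3667 [ 1.3 -0.1  0.3] 32.66071014358659
[[241, 241, 241, 241, 241, 241, 241, 241, 242, 242, 219, 164, 139, 136, 129, 139, 176, 192, 194, 194, 194, 194], [217, 230, 240, 241, 241, 241, 241, 241, 241, 239, 192, 144, 137, 131, 126, 139, 175, 191, 193, 193, 193, 193]]
[[242, 242, 242, 241, 242, 241, 238, 230, 220, 212, 203, 195, 185, 173, 169, 176, 186, 193, 195, 196, 196, 195, 193], [209, 208, 208, 210, 214, 222, 230, 226, 216, 207, 198, 189, 179, 168, 171, 178, 188, 192, 194, 195, 195, 194, 192]]
[[238, 237, 237, 238, 243, 238, 208, 179, 171, 177, 169, 151, 137, 129, 121, 113, 104, 97, 89, 83], [237, 237, 237, 238, 241, 240, 219, 186, 170, 174, 173, 154, 136, 127, 119, 111, 103, 95, 88, 80]]
```

View pics/w9.png

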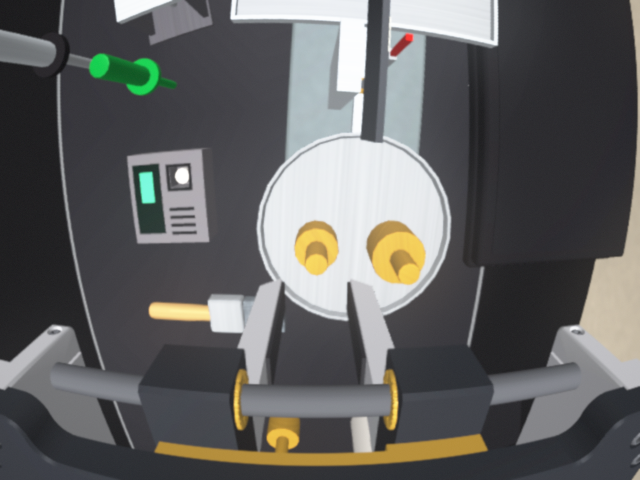

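View pics/cmp9.png

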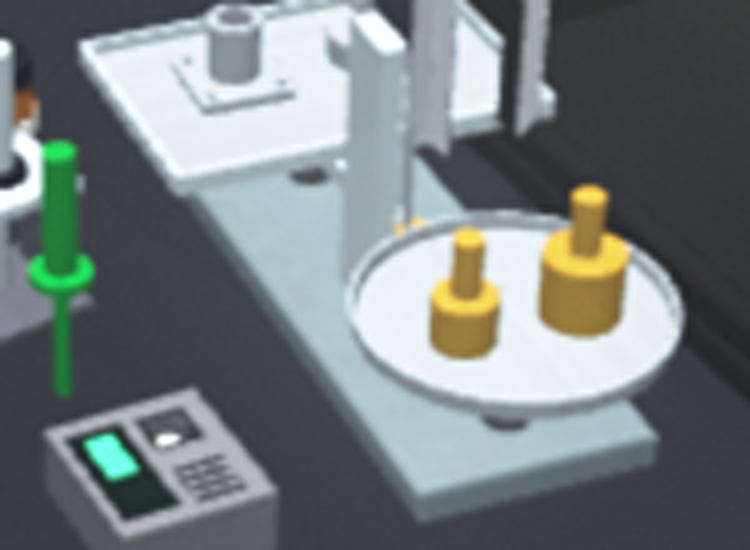

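Shift from level is ~0.3 px ≈ 1 mm ≈ 25 g: level. Now the stylus; hover above the stand.

{"method": "move_arm", "body": {
  "plan": [
    {"xyz": [-1.5, 0, -3.0], "spin": 0},
    {"xyz": [-2.2, 0, -3.0], "spin": 0},
    {"xyz": [-3.0, 0, -1.5], "spin": 0},
    {"xyz": [-3.0, 0, 0], "spin": 0},
    {"xyz": [-3.0, 0, 0], "spin": 0},
    {"xyz": [-2.0, -1.5, 0], "spin": 0},
    {"xyz": [0, -3.2, 0], "spin": 0},
    {"xyz": [0, -3.2, 0], "spin": 0},
    {"xyz": [0, -3.2, 0], "spin": 0},
    {"xyz": [0, -3.2, 0], "spin": 0},
    {"xyz": [0, -3.2, 0], "spin": 0},
    {"xyz": [0, -3.0, 0], "spin": 0},
    {"xyz": [0, -2.0, 0], "spin": 0},
    {"xyz": [0, 0, 0], "spin": 0},
    {"xyz": [0, 0, 0], "spin": 0}
  ],
  "claw": 0.5
}}

```text
t: 26.72
ee_pos: [427.7, 116.8, 270.4]
tcp_rot: [1.0, 0.0, -0.0, 0.0]
wrist_force: [-0.3, 0.0, -0.5]
finger_gap: 46.9
```

```bash
python3 - <<'E'
from h import *
im,st=shot("wrist","w10.png");print(st["ee_pos"],st["t"],st["wrist_force"],st["finger_gap"])
shot("side","s10.png")
E
```

```text
[427.7 116.8 270.4] 26.7167 [-0.3  0.  -0.5] 46.892273198761266
```

View pics/w10.png

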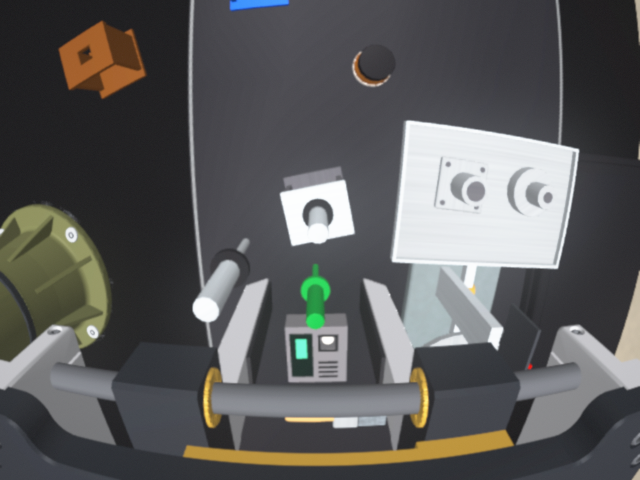

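View pics/s10.png

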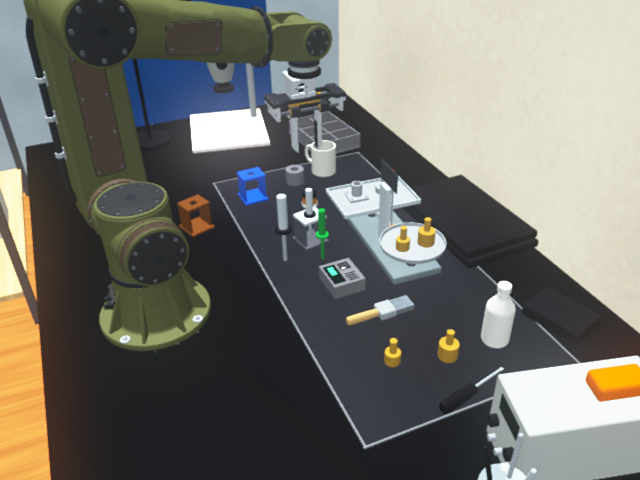

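Candidates in the wrist view: green stylus (315,300); big aluminium stylus (225,280), free-standing; aluminium stylus in the white stand (318,220). Not green and smaller of the aluminium ones → the one in the stand. Confirm by crop and size.

```bash
python3 - <<'E'
from h import *
st=robot.read_state()
crop("w10.png",(275,245),85,"c10.png",4)
crop("s10.png",(305,230),50,"c10s.png",6)
a=cv2.imread("pics/c10.png");b=cv2.imread("pics/c10s.png");b=cv2.resize(b,None,fx=.6,fy=.6,interpolation=3)
c=np.zeros((680,800,3),np.uint8);
a=cv2.resize(a,(430,430));b=cv2.resize(b,(360,360));c=np.zeros((430,800,3),np.uint8);c[:,:430]=a;c[:360,435:795]=b;cv2.imwrite("pics/c10b.png",c)
print(tri("wrist",(318,234),"side",(308.8,190),st))
print(tri("wrist",(207,306),"side",(281.5,197),st))
E
```

```text
(array([429.6, 116.9, 153.7]), np.float64(0.5943042906648035))
(array([338.9,  64.4, 184.5]), np.float64(0.41878177822306023))
```

View pics/c10b.png

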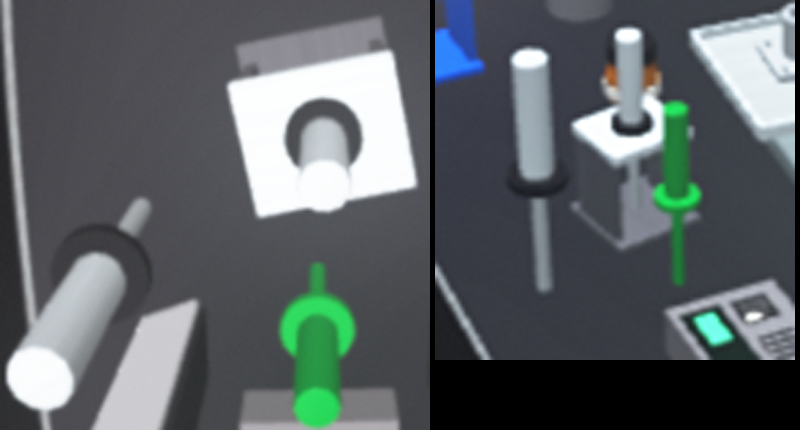

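View pics/c10.png

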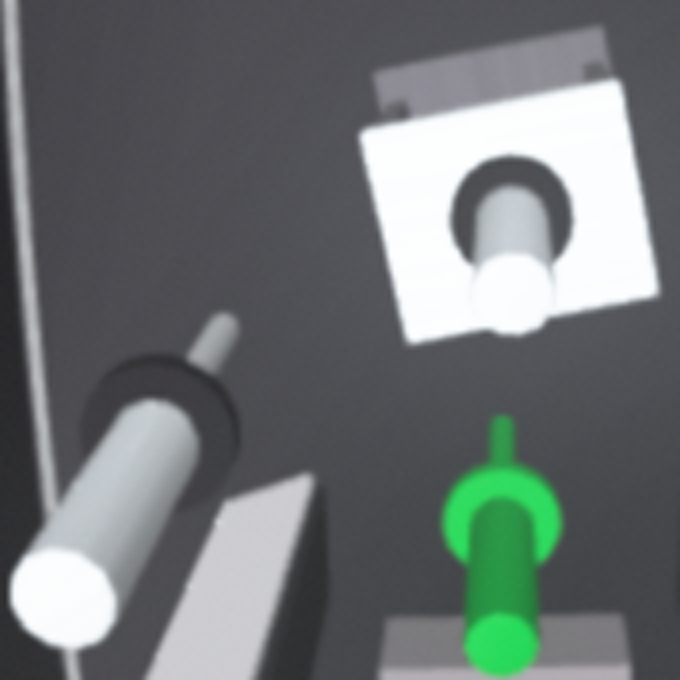

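Confirmed: the stand's stylus (top ~154 mm high, thinner than the 185 mm-high one).

```bash
python3 - <<'E'
from h import *
st=robot.read_state()
f=lambda x,y:(190+x/4,160+y/4)
print("top",plane("wrist",f(512,293),156,st),"collar",plane("wrist",f(512,214),86,st))
P=[plane("wrist",f(*c),80,st) for c in [(361,130),(620,80),(660,295),(410,343)]];print(np.mean(P,0));print(np.array(P))
# button & well
crop("w10.png",(325,350),50,"c10l.png",8)
E
```

```text
top [429.9 118.  156. ] collar [430.4 119.   86. ]
[430.6 117.7  80. ]
[[392.4 139.5  80. ]
 [457.4 152.1  80. ]
 [468.8  96.1  80. ]
 [403.8  83.3  80. ]]
```

View pics/c10l.png

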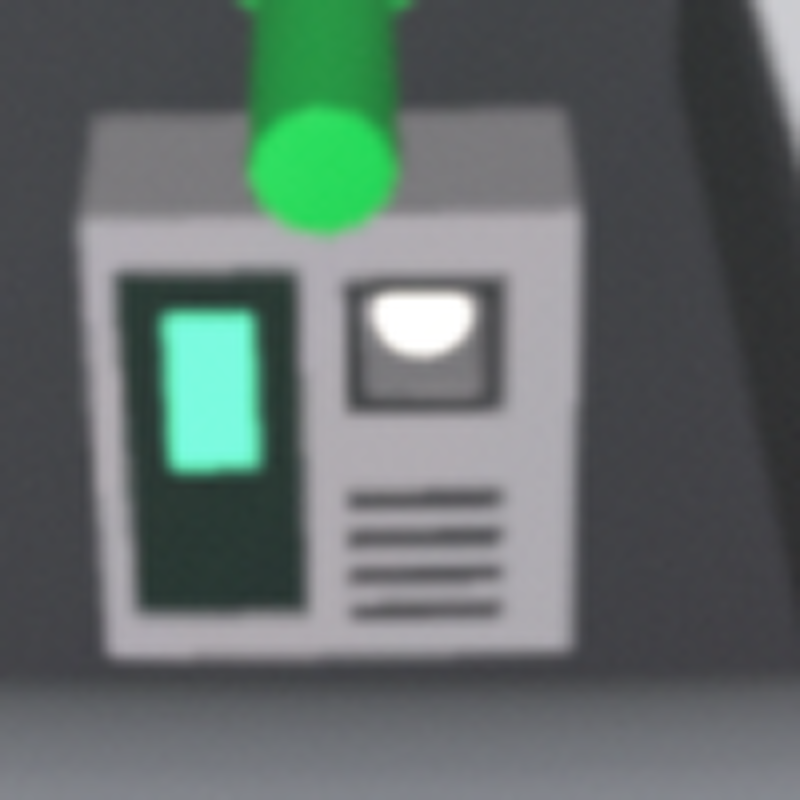

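{"method": "move_arm", "body": {
  "plan": [
    {"xyz": [0.15, -0.1, 2.5], "spin": 0},
    {"xyz": [0.1, -0.05, 2.5], "spin": 0},
    {"xyz": [0, 0, 2.5], "spin": 0},
    {"xyz": [0, 0, 2.5], "spin": 0},
    {"xyz": [0, 0, 2.5], "spin": 0},
    {"xyz": [0, 0, 2.0], "spin": 0},
    {"xyz": [0, 0, 1.5], "spin": 0},
    {"xyz": [0, 0, 0.8], "spin": 0},
    {"xyz": [0, 0, 0], "spin": 0},
    {"xyz": [0, 0, 0], "spin": 0}
  ],
  "claw": 0.35
}}

```text
t: 27.65
ee_pos: [430.7, 117.2, 103.0]
tcp_rot: [1.0, -0.001, 0.0, -0.0]
wrist_force: [0.4, -0.6, 0.5]
finger_gap: 32.5
```

{"method": "move_arm", "body": {
  "plan": [
    {"xyz": [0, 0, 0], "spin": 0},
    {"xyz": [0, 0, 0], "spin": 0},
    {"xyz": [0, 0, 0], "spin": 0},
    {"xyz": [0, 0, 0], "spin": 0},
    {"xyz": [0, 0, 0], "spin": 0},
    {"xyz": [0, 0, 0], "spin": 0},
    {"xyz": [0, 0, 0], "spin": 0}
  ],
  "claw": 0
}}

```text
t: 28.23
ee_pos: [430.8, 117.7, 103.2]
tcp_rot: [1.0, -0.001, 0.001, -0.0]
wrist_force: [-0.3, -0.8, 6.0]
finger_gap: 17.5
```

{"method": "move_arm", "body": {
  "plan": [
    {"xyz": [0, 0, -1.0], "spin": 0},
    {"xyz": [0, 0, -2.5], "spin": 0},
    {"xyz": [0, 0, -2.5], "spin": 0},
    {"xyz": [0, 0, -2.5], "spin": 0},
    {"xyz": [0, 0, -2.5], "spin": 0},
    {"xyz": [0, 0, -2.5], "spin": 0},
    {"xyz": [0, 0, -2.5], "spin": 0},
    {"xyz": [0.1, 1.5, 0], "spin": 0},
    {"xyz": [0.2, 2.5, 0], "spin": 0},
    {"xyz": [0.2, 2.5, 0], "spin": 0},
    {"xyz": [0.2, 2.5, 0], "spin": 0},
    {"xyz": [0.2, 2.5, 0], "spin": 0},
    {"xyz": [0.2, 2.5, 0], "spin": 0},
    {"xyz": [0.2, 2.5, 0], "spin": 0},
    {"xyz": [0, 1.5, 0], "spin": 0},
    {"xyz": [0, 0, 2.0], "spin": 0},
    {"xyz": [0, 0, 2.0], "spin": 0},
    {"xyz": [0, 0, 2.0], "spin": 0},
    {"xyz": [0, 0, 0], "spin": 0},
    {"xyz": [0, 0, 0], "spin": 0}
  ]
}}

```text
t: 29.9
ee_pos: [442.8, -62.2, 202.9]
tcp_rot: [1.0, -0.001, -0.001, -0.0]
wrist_force: [-0.6, -0.1, -0.2]
finger_gap: 17.8
```

```bash
python3 - <<'E'
from h import *
im,st=shot("wrist","w11.png");print(st["ee_pos"],st["t"],st["wrist_force"],st["finger_gap"])
shot("side","s11.png");crop("s11.png",(345,240),70,"s11c.png",6)
E
```

```text
[442.8 -62.2 202.9] 29.9 [-0.6 -0.1 -0.2] 17.810099031732243
```

View pics/w11.png

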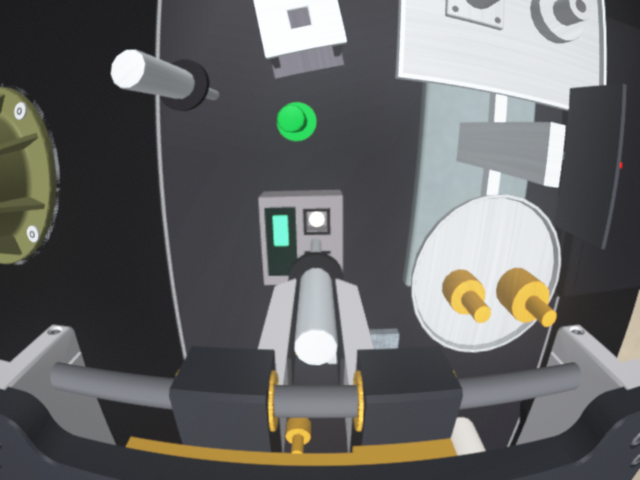

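View pics/s11c.png

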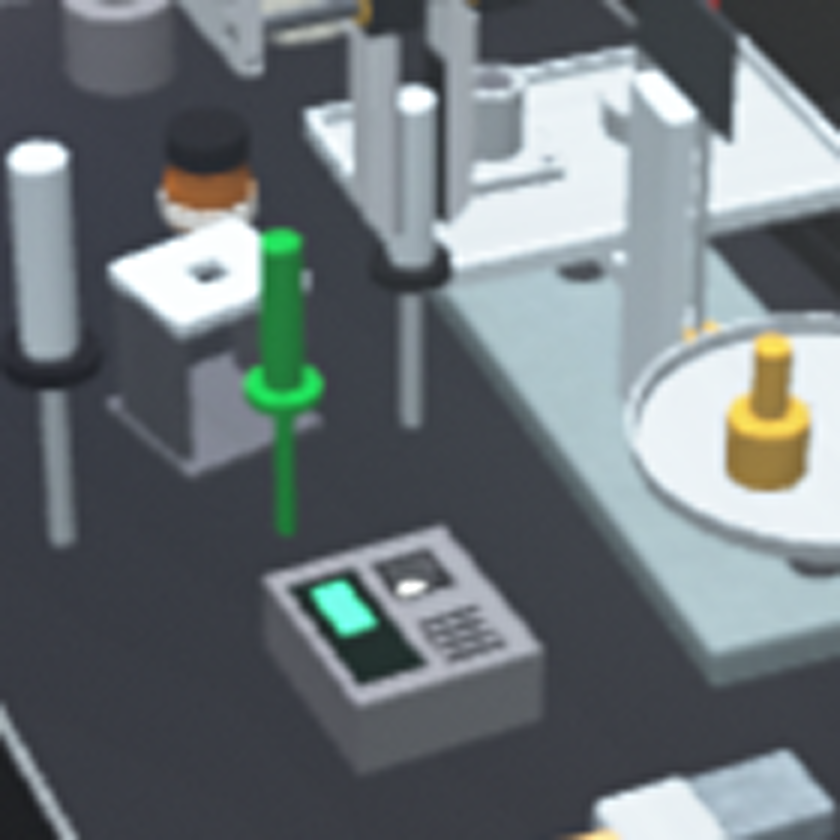

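Stylus held upright, tip near (316,243); well at (317,221) in the wrist view. Measure.

```bash
python3 - <<'E'
from h import *
st=robot.read_state()
p=np.array(st["ee_pos"]);print("pred tip px",proj("wrist",p+[0,0,-93.2],st),"side",proj("side",p+[0,0,-93.2]))
crop("w11.png",(312,230),30,"c11.png",12)
E
```

```text
pred tip px [315.4 243.7] side [343.6 239.8]
```

View pics/c11.png

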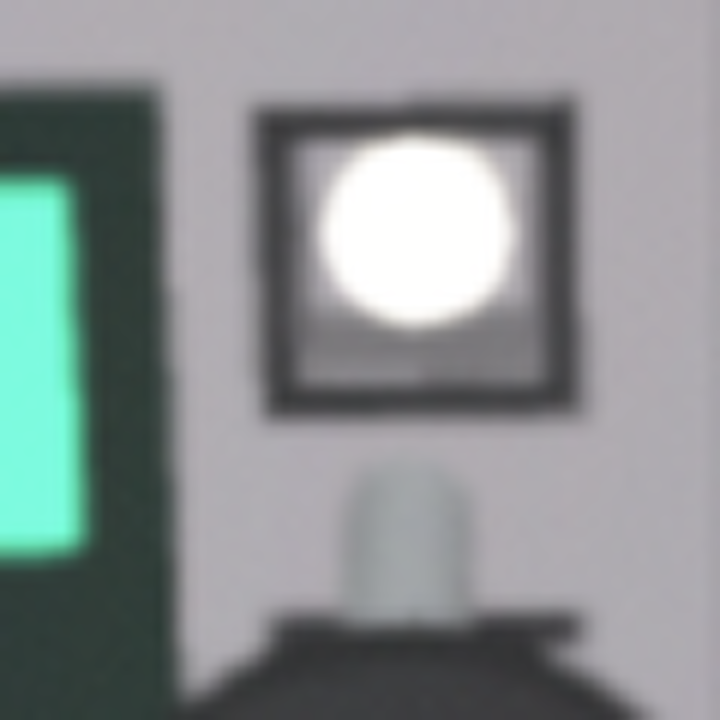

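```bash
python3 - <<'E'
from h import *
st=robot.read_state()
p=np.array(st["ee_pos"]);print("far edge",proj("wrist",p+[0,4,-93.2],st))
print(plane("wrist",(317,221.5),36,st),plane("wrist",(316.75,219.2),27,st))
E
```

```text
far edge [315.4 238.7]
[445.2 -63.3  36. ] [445.  -63.1  27. ]
```

{"method": "move_arm", "body": {
  "plan": [
    {"xyz": [0.2, 0.1, 1.0], "spin": 0},
    {"xyz": [0, 0, 1.8], "spin": 0},
    {"xyz": [0, 0, 1.8], "spin": 0},
    {"xyz": [0, 0, 1.0], "spin": 0},
    {"xyz": [0, 0, 0.7], "spin": 0},
    {"xyz": [0, 0, 0.5], "spin": 0},
    {"xyz": [0, 0, 0.5], "spin": 0},
    {"xyz": [0, 0, 0.3], "spin": 0},
    {"xyz": [0, 0, 0], "spin": 0},
    {"xyz": [0, 0, 0], "spin": 0}
  ]
}}

```text
t: 30.83
ee_pos: [445.2, -63.4, 126.7]
tcp_rot: [1.0, -0.001, 0.0, 0.0]
wrist_force: [0.2, -0.4, -0.6]
finger_gap: 17.4
```

```bash
python3 - <<'E'
from h import *
im,st=shot("wrist","w12.png");print(st["ee_pos"],st["t"],st["wrist_force"],st["finger_gap"])
shot("side","s12.png");crop("s12.png",(345,260),40,"s12c.png",10)
E
```

```text
[445.2 -63.4 126.7] 30.8333 [ 0.2 -0.4 -0.6] 17.415205959570102
```

View pics/s12c.png

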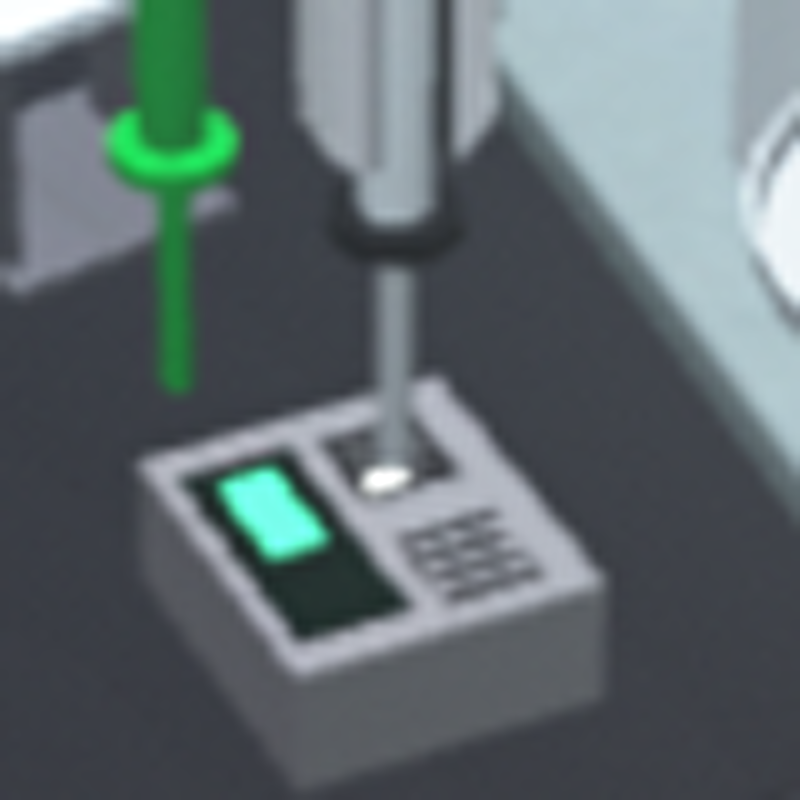

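Tip is at the well mouth above the white button. Press.

{"method": "move_arm", "body": {
  "plan": [
    {"xyz": [0, 0, 0.3], "spin": 0},
    {"xyz": [0, 0, 0.3], "spin": 0},
    {"xyz": [0, 0, 0.2], "spin": 0},
    {"xyz": [0, 0, 0.2], "spin": 0},
    {"xyz": [0, 0, 0.1], "spin": 0},
    {"xyz": [0, 0, 0], "spin": 0}
  ]
}}

```text
t: 31.43
ee_pos: [445.2, -63.4, 115.5]
tcp_rot: [1.0, -0.001, 0.0, 0.0]
wrist_force: [0.1, -0.8, 3.3]
finger_gap: 17.5
```

{"method": "move_arm", "body": {
  "plan": [
    {"xyz": [0, 0, 0.1], "spin": 0},
    {"xyz": [0, 0, 0.1], "spin": 0},
    {"xyz": [0, 0, 0], "spin": 0},
    {"xyz": [0, 0, 0], "spin": 0},
    {"xyz": [0, 0, 0], "spin": 0}
  ]
}}

```text
t: 31.85
ee_pos: [445.6, -63.5, 114.7]
tcp_rot: [1.0, -0.001, 0.001, 0.0]
wrist_force: [-3.2, 1.1, 18.2]
finger_gap: 17.5
```

```bash
python3 - <<'E'
from h import *
st=robot.read_state();print(st["wrist_force"],st["ee_pos"])
im,_=shot("side","s13.png");im=im[:,:,::-1];cv2.imwrite("pics/s13c.png",cv2.resize(im[180:300,310:460],None,fx=5,fy=5,interpolation=2))
g=cv2.cvtColor(im,6).astype(int);A=cv2.cvtColor(cv2.imread("pics/side0.png"),6)
for cols,r in [((405,420),(250,272)),((345,356),(208,228))]:
    print([ [round(float(x)) for x in I[r[0]:r[1],cols[0]:cols[1]].mean(1)] for I in (A,g)])
E
```

```text
[-3.2  1.1 18.2] [445.6 -63.5 114.7]
[[241, 241, 241, 241, 241, 241, 241, 241, 242, 242, 219, 164, 139, 136, 129, 139, 176, 192, 194, 194, 194, 194], [217, 230, 240, 241, 241, 241, 241, 241, 242, 239, 192, 145, 137, 131, 127, 139, 176, 191, 193, 194, 194, 194]]
[[238, 237, 237, 238, 243, 238, 208, 179, 171, 177, 169, 151, 137, 129, 121, 113, 104, 97, 89, 83], [149, 159, 179, 179, 172, 160, 150, 137, 129, 134, 157, 175, 182, 176, 161, 150, 149, 148, 145, 141]]
```

View pics/s13c.png

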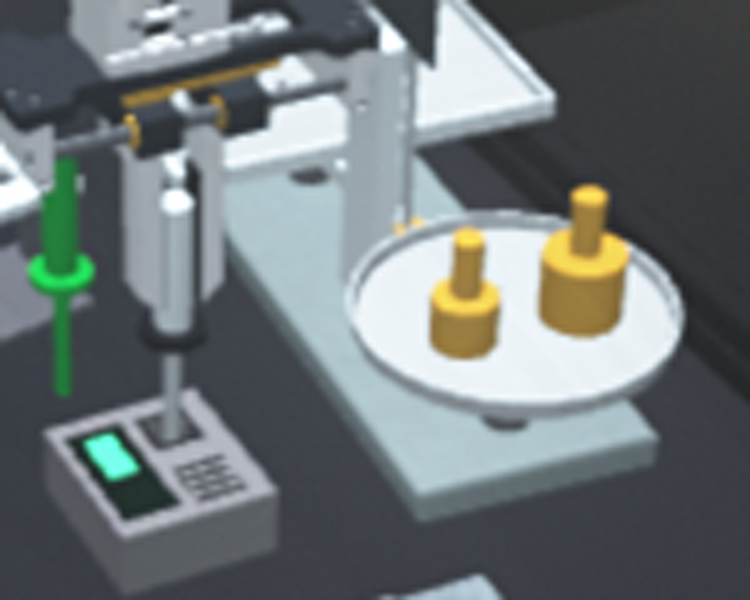

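{"method": "move_arm", "body": {
  "plan": [
    {"xyz": [0, 0, -0.5], "spin": 0},
    {"xyz": [0, 0, -1.5], "spin": 0},
    {"xyz": [0, 0, -2.5], "spin": 0},
    {"xyz": [0, 0, -2.5], "spin": 0},
    {"xyz": [0, 0, -2.5], "spin": 0},
    {"xyz": [0, 0, -2.5], "spin": 0},
    {"xyz": [0, 0, -2.5], "spin": 0},
    {"xyz": [0, 0, -0.7], "spin": 0},
    {"xyz": [-0.2, -1.5, 0], "spin": 0},
    {"xyz": [-0.2, -2.5, 0], "spin": 0},
    {"xyz": [-0.2, -2.5, 0], "spin": 0},
    {"xyz": [-0.2, -2.5, 0], "spin": 0},
    {"xyz": [-0.2, -2.5, 0], "spin": 0},
    {"xyz": [-0.2, -2.5, 0], "spin": 0},
    {"xyz": [-0.2, -2.5, 0], "spin": 0},
    {"xyz": [-0.1, -1.6, 0], "spin": 0},
    {"xyz": [0, 0, 2.0], "spin": 0},
    {"xyz": [0, 0, 2.5], "spin": 0},
    {"xyz": [0, 0, 0], "spin": 0},
    {"xyz": [0, 0, 0], "spin": 0}
  ]
}}

```text
t: 33.57
ee_pos: [429.8, 117.6, 219.5]
tcp_rot: [1.0, -0.001, -0.001, 0.0]
wrist_force: [0.4, -1.3, -0.2]
finger_gap: 17.8
```

```bash
python3 - <<'E'
from h import *
im,st=shot("wrist","w14.png");print(st["ee_pos"],st["t"],st["wrist_force"],st["finger_gap"])
crop("w14.png",(320,220),60,"c14.png",8)
shot("side","s14.png");crop("s14.png",(305,215),50,"s14c.png",8)
p=np.array(st["ee_pos"]);print("pred tip px",proj("wrist",p+[0,0,-93.2],st),proj("wrist",p+[0,4,-93.2],st),"side",proj("side",p+[0,0,-93.2]))
E
```

```text
[429.8 117.6 219.5] 33.5667 [ 0.4 -1.3 -0.2] 17.787458289267487
pred tip px [316.  243.7] [316.  238.7] side [309.2 199.2]
```

View pics/c14.png

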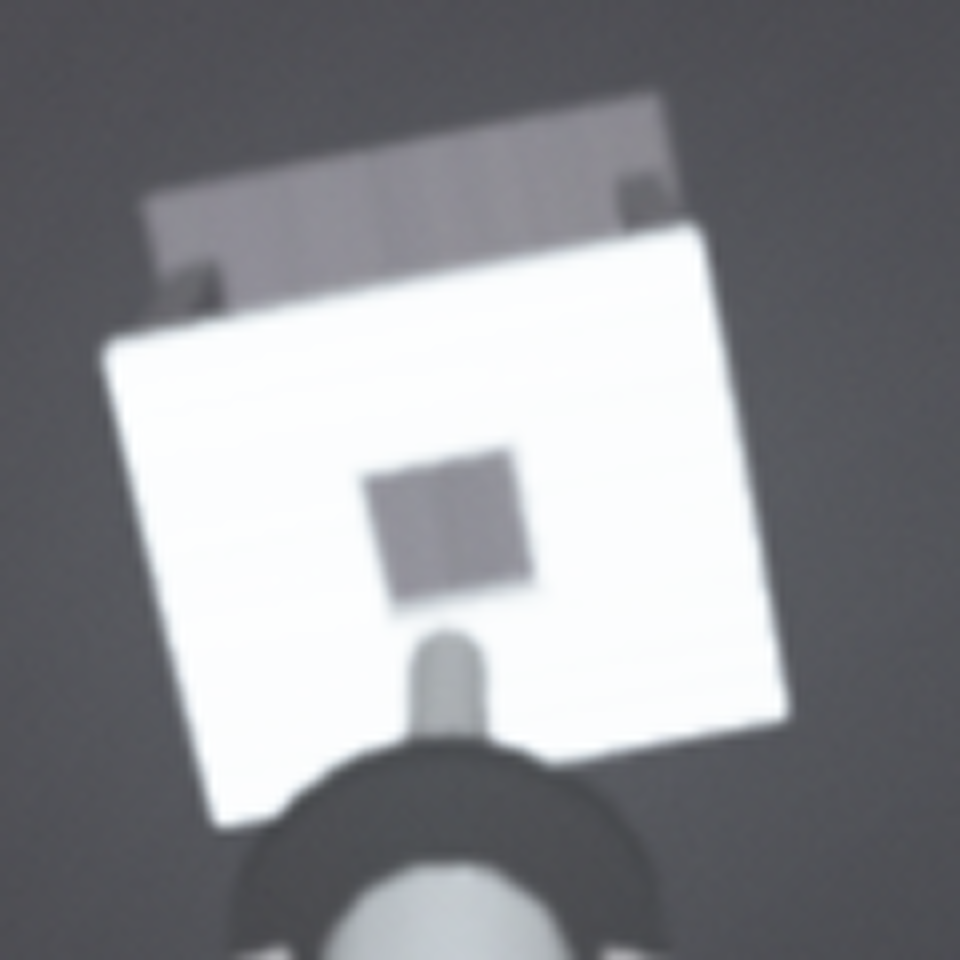

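View pics/s14c.png

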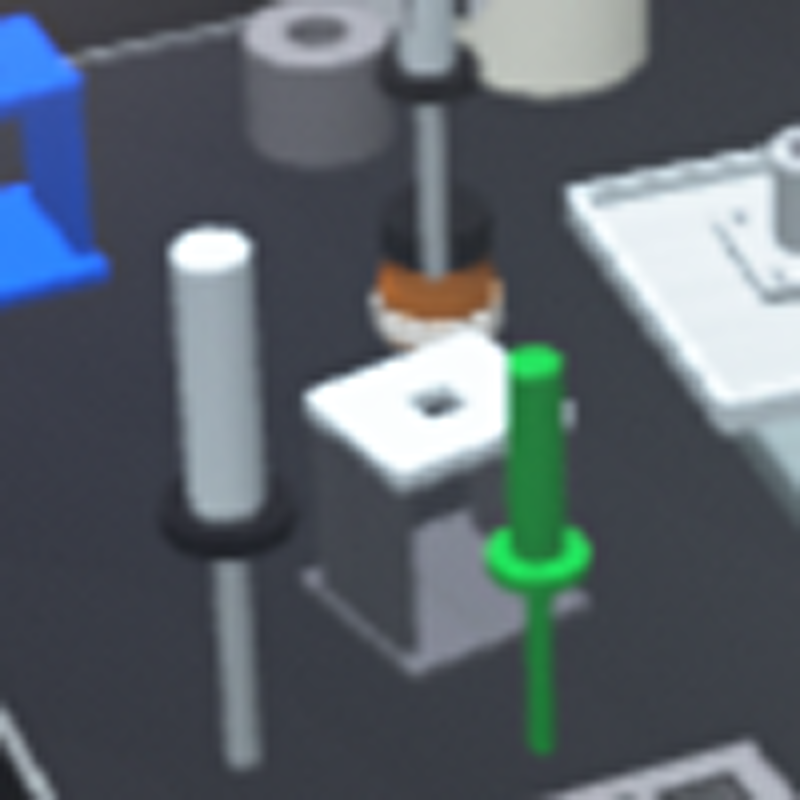

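```bash
python3 - <<'E'
from h import *
st=robot.read_state();print(plane("wrist",(316.4,225.75),80,st))
E
```

```text
[431.6 119.4  80. ]
```

{"method": "move_arm", "body": {
  "plan": [
    {"xyz": [0.1, -0.1, 1.0], "spin": 0},
    {"xyz": [0, 0, 1.0], "spin": 0},
    {"xyz": [0, 0, 1.0], "spin": 0},
    {"xyz": [0, 0, 0.8], "spin": 0},
    {"xyz": [0, 0, 0.8], "spin": 0},
    {"xyz": [0, 0, 0.8], "spin": 0},
    {"xyz": [0, 0, 0], "spin": 0}
  ]
}}

```text
t: 34.25
ee_pos: [430.8, 118.6, 164.8]
tcp_rot: [1.0, -0.001, -0.001, 0.0]
wrist_force: [0.7, 0.4, -0.1]
finger_gap: 17.5
```

{"method": "move_arm", "body": {
  "plan": [
    {"xyz": [0, 0, 1.0], "spin": 0},
    {"xyz": [0, 0, 1.5], "spin": 0},
    {"xyz": [0, 0, 1.5], "spin": 0},
    {"xyz": [0, 0, 0.8], "spin": 0},
    {"xyz": [0, 0, 0.5], "spin": 0},
    {"xyz": [0, 0, 0.4], "spin": 0},
    {"xyz": [0, 0, 0], "spin": 0},
    {"xyz": [0, 0, 0], "spin": 0}
  ]
}}

```text
t: 34.92
ee_pos: [431.7, 118.7, 109.8]
tcp_rot: [1.0, -0.001, 0.0, -0.0]
wrist_force: [-0.4, 0.4, -0.9]
finger_gap: 17.7
```

{"method": "move_arm", "body": {
  "plan": [
    {"xyz": [0, 0, 0.3], "spin": 0},
    {"xyz": [0, 0, 0.2], "spin": 0},
    {"xyz": [0, 0, 0], "spin": 0},
    {"xyz": [0, 0, 0], "spin": 0}
  ]
}}

```text
t: 35.25
ee_pos: [431.4, 118.7, 104.5]
tcp_rot: [1.0, -0.001, 0.0, -0.0]
wrist_force: [-0.1, 1.2, -1.4]
finger_gap: 17.5
```

```bash
python3 - <<'E'
from h import *
shot("side","s15.png");crop("s15.png",(305,215),50,"s15c.png",8)
E
```

```text
(no output)
```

View pics/s15c.png

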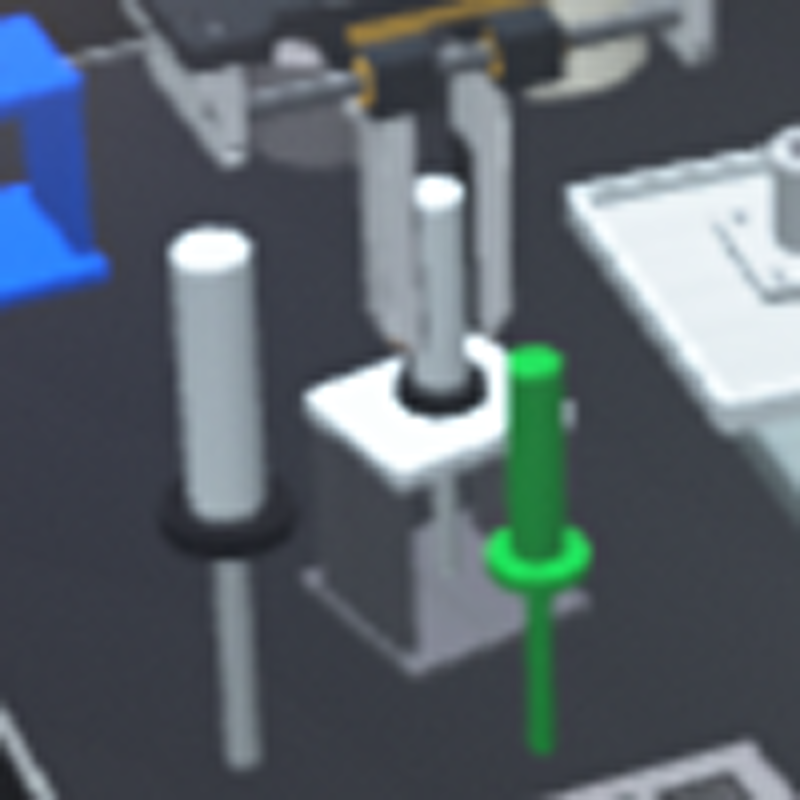

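The stylus is in the hole, collar essentially on the plate. A last 1 mm, release, lift.

{"method": "move_arm", "body": {
  "plan": [
    {"xyz": [0, 0, 0.1], "spin": 0},
    {"xyz": [0, 0, 0], "spin": 0},
    {"xyz": [0, 0, 0], "spin": 0}
  ]
}}

```text
t: 35.55
ee_pos: [431.4, 118.7, 103.5]
tcp_rot: [1.0, -0.001, 0.0, 0.0]
wrist_force: [-0.7, -0.5, -1.0]
finger_gap: 17.3
```

{"method": "move_arm", "body": {
  "plan": [
    {"xyz": [0, 0, 0], "spin": 0},
    {"xyz": [0, 0, 0], "spin": 0},
    {"xyz": [0, 0, 0], "spin": 0},
    {"xyz": [0, 0, 0], "spin": 0},
    {"xyz": [0, 0, 0], "spin": 0},
    {"xyz": [0, 0, 0], "spin": 0},
    {"xyz": [0, 0, -1.0], "spin": 0},
    {"xyz": [0, 0, -2.5], "spin": 0},
    {"xyz": [0, 0, -3.0], "spin": 0},
    {"xyz": [0, 0, -3.0], "spin": 0},
    {"xyz": [0, 0, -3.0], "spin": 0},
    {"xyz": [0, 0, -3.0], "spin": 0},
    {"xyz": [0, 0, 0], "spin": 0},
    {"xyz": [0, 0, 0], "spin": 0}
  ],
  "claw": 0.4
}}

```text
t: 36.72
ee_pos: [431.8, 118.8, 260.2]
tcp_rot: [1.0, -0.001, 0.002, -0.0]
wrist_force: [-0.1, -0.6, 0.3]
finger_gap: 37.6
```

```bash
python3 - <<'E'
from h import *
im,st=shot("wrist","w16.png");print(st["ee_pos"],st["t"],st["wrist_force"],st["finger_gap"])
im,_=shot("side","s16.png");cv2.imwrite("pics/s16c.png",cv2.resize(im[160:380,250:520,::-1],None,fx=2.7,fy=2.7,interpolation=2))
g=cv2.cvtColor(im,7).astype(int);A=cv2.cvtColor(cv2.imread("pics/side0.png"),6)
for cols,r in [((405,420),(250,272)),((345,356),(208,228))]:
    print([ [round(float(x)) for x in I[r[0]:r[1],cols[0]:cols[1]].mean(1)] for I in (A,g)])
E
```

```text
[431.8 118.8 260.2] 36.7167 [-0.1 -0.6  0.3] 37.61697692788318
[[241, 241, 241, 241, 241, 241, 241, 241, 242, 242, 219, 164, 139, 136, 129, 139, 176, 192, 194, 194, 194, 194], [216, 229, 239, 240, 240, 240, 240, 240, 241, 238, 191, 143, 136, 130, 126, 138, 175, 190, 192, 192, 192, 192]]
[[238, 237, 237, 238, 243, 238, 208, 179, 171, 177, 169, 151, 137, 129, 121, 113, 104, 97, 89, 83], [237, 236, 236, 237, 241, 240, 219, 185, 169, 173, 172, 153, 135, 127, 119, 111, 102, 94, 87, 80]]
```

View pics/s16c.png

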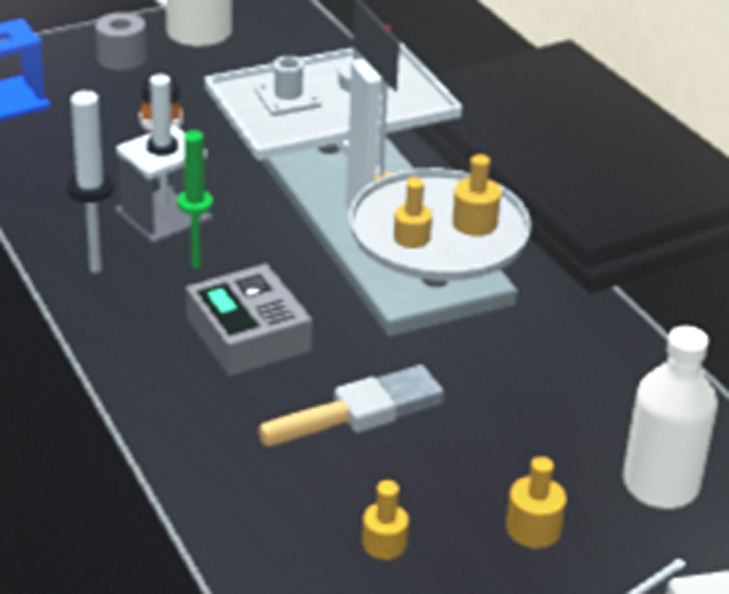

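View pics/w16.png

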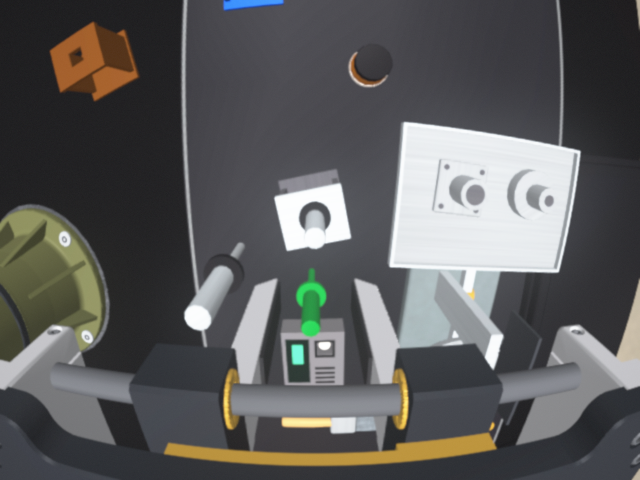

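```bash
python3 -c "
from bench import robot
print(robot.sign_off(), robot.read_state()['t'])"
```

```text
the job is handed in; nothing more can be done
the job is handed in; nothing more can be done
```

The job is handed in at about 37 s of the 210 s, with everything done in the order you asked.

- **Parts:** The gear blank and flange stand upright on the parts pan. No housing was on the bench.
- **Weights:** One 400 g and one 200 g weight stand in the round pan, and the other two stay on the bench.
- **Beam:** It rests level to within about 25 g (about 1 mm of pan height). I judged this by comparing pan heights in the side view with the empty balance. I did not read the pointer against the pale band directly, because its face points away from that camera. The last check read the same as just before the button press.
- **Button:** The stylus tip pressed it to its stop. The force rose from 3 N to 18 N over the last millimetre, against about 5 N for the spring.
- **Stylus:** I used the smaller aluminium one, already in the white stand. It is back upright there with its collar on the plate.

No check failed. I saw nothing get knocked aside, and the other items I could see in the last pictures were where they started.

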